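# Slide the weld hubs home in the divided tote

## Task

Put the three weld hubs away in the divided tote: slide each one across the table, without lifting or tipping it, through the open front of the bay that matches its size until it is fully home against the back of the bay, its near edge flush with the bay's front. Leave the solvent bottle and the other things on the bench where they are.

Things in the scene. Friction and masses are not known exactly. Their poses are not given: they have to be found in the camera images.
- hub_small: The small weld hub: plain round aluminium disc 60 mm in diameter, 28 mm tall, lying flat, loose, about 300 g, with a dark bore and six bolt holes marked on its top (not real openings). It slides on the table. Origin: centre of its underside, z up; its x and y directions mean nothing (round).
- hub_medium: The medium weld hub: plain round aluminium disc 70 mm in diameter, 28 mm tall, lying flat, loose, about 400 g, with a dark bore and six bolt holes marked on its top (not real openings). It slides on the table. Origin: centre of its underside, z up; its x and y directions mean nothing (round).
- hub_large: The large weld hub: plain round aluminium disc 80 mm in diameter, 28 mm tall, lying flat, loose, about 520 g, with a dark bore and six bolt holes marked on its top (not real openings). It slides on the table. Origin: centre of its underside, z up; its x and y directions mean nothing (round).
- bay_small: The small bay, fixed, made for the small hub: grey plastic, 67 mm wide and 60 mm deep inside, walls 32 mm high, open at front and top, no floor step (hubs slide in on the table). Origin: on the table, middle of its open front; +y points into the bay, x across. Back wall at y = 60 mm: fully home, the hub's centre is at x = 0, y = 30 mm, its near edge flush with the front.
- bay_medium: The medium bay, fixed, made for the medium hub: grey plastic, 77 mm wide and 70 mm deep inside, walls 32 mm high, open at front and top, no floor step (hubs slide in on the table). Origin: on the table, middle of its open front; +y points into the bay, x across. Back wall at y = 70 mm: fully home, the hub's centre is at x = 0, y = 35 mm, its near edge flush with the front.
- bay_large: The large bay, fixed, made for the large hub: grey plastic, 87 mm wide and 80 mm deep inside, walls 32 mm high, open at front and top, no floor step (hubs slide in on the table). Origin: on the table, middle of its open front; +y points into the bay, x across. Back wall at y = 80 mm: fully home, the hub's centre is at x = 0, y = 40 mm, its near edge flush with the front.
- tote: The black plastic divided tote, fixed at the table's left, 294 mm wide (x), 98 mm deep, 40 mm high. It holds the three bays side by side in any order, 94 mm between centres, each 94 mm wide, 92 mm deep outside. Origin: on the table, middle of its open front, which faces the hubs; +y points into the bays, x along their row.
- solvent: Bystander: white upright plastic solvent bottle with a neck and grey cap, 58 mm in diameter, 130 mm tall, loose; origin: centre of its underside.
- vblock: Bystander: dark steel V-block, 60 (x) x 50 (y) x 44 mm tall, loose; origin: centre of its underside.
- spool: Bystander: black plastic wire spool standing on end, 60 mm in diameter, 50 mm tall, loose; origin: centre of its underside.
- chuck_key: Bystander: steel T-handled chuck key lying flat, loose: shank 130 mm along x, cross bar 82 mm along y (at x = -45 mm), 18 mm tall; origin: middle of the shank at table level.
- caliper: Bystander: sliding caliper lying flat beyond the tote, loose, 200 mm along x, 70 mm across, 13 mm tall; origin: middle of its beam at table level.

How it is judged:
By the outcome, as a careful person would: the job done as asked, in the order asked, and still so for the second after the job is handed in, with the robot touching nothing.
It also fails if it takes over 72 s, if anything falls off the work surface, if the arm or the gripper's body presses on something with over 40 N, if the wrist force passes 120 N, or if a joint passes its speed limit or range.

## Robot

A 7-joint arm with a two-finger parallel gripper is mounted at the origin on the work surface. World frame = base frame: x ahead of the robot, y to its left, z up, the work surface at z = 0. Lengths are in m, angles in rad, forces in N, time in s.
With the tool pointing down it reaches from about 0.425 to 0.925 m from the base axis. Payload 6.8 kg.
Tool frame: the origin (TCP) lies midway between the tips of the shut fingers; the grasp point (between the pads) lies 19 mm behind it; x points along the fingers, z is the direction in which the jaws open and shut, and the axes are right-handed (so a half turn about x gives the same grasp; the last joint's range is limited). The gripper opens to 85 mm and grips with 20 to 120 N. Pads are 22 mm wide; open, the fingers measure 114 mm over their backs; the gripper's body (76 mm by 85 mm) begins 54 mm behind the grasp point. The pads swing forward as they close: fully open they stand 13 mm farther back than shut.
Start: joints at [1.227, 0.477, 0.022, 1.555, -0.011, 1.109, -0.083], TCP at [0.158, -0.656, 0.231] pointing down, gripper open.
Joint ranges: [-2.96, 2.96], [-0.34, 2.1], [-1.41, 1.46], [0.24, 2.44], [-1.37, 4.51], [0.17, 1.92], [-2.96, 2.96]. Speed limits (rad/s): [2.39, 2.39, 3.14, 3.14, 3.14, 3.14, 3.14].

## Interface

Orientations are given as a unit quaternion [w, x, y, z].
In Python, from station import bot gives the robot as it stands. The module is installed in compiled form; this text tells all that it offers.
- The arm moves only by the shell command python3 -m jog 'ROWS' [FORCE]. ROWS is text: rows parted by semicolons, each of 7 numbers parted by spaces: the shift along the tool's x, y, z in mm, then the turn, a rotation vector about the tool's x, y, z in units of 6 degrees (1.0 is 6 degrees), then the finger opening in mm, from 0 to 85.4. A call has 1 to 5 rows; each row shifts and turns the commanded pose from where the row before left it, along the tool's axes as they then stand; what a row does not reach is not made up. A row lasts 1/10 s, in which the tool goes at most 50 mm and 8.59 degrees, less where a joint would pass 70% of its speed; a pose out of reach is approached as far as the arm can. A call with a gripper value outside its range is refused whole. The fingers move at their own pace and stop on an object; FORCE is the grip in N (left out, the last holds). Time passes only in rows, so rows that do not move let the fingers close. It gives the time, the measured TCP pose, the force and the opening at its end, in the units of the state.
- bot.get_obs(): the state, without advancing time (a new reading comes with each control period).
- bot.read_camera(name): name is "scene" or "top" or "wrist"; returns (picture, depth): 384x512x3 uint8, red, green, blue; 384x512 float32, m along the optical axis (not along the pixel's ray), 0 where there is no reading.
- bot.calibration(name): a dict with "fx", "fy", "cx", "cy" (pixels), "T" (4x4, takes a point from camera to world coordinates). Camera axes: x right, y up, looking along -z (the intrinsics and any distortion apply to the point x, -y, -z); pixel columns grow to the right and rows downward; lengths in m; the calibration is good to about 2 mm. A picture is of the moment at which its call begins: read the wrist's pose just before it. calibration takes no time and is no camera call; for the wrist camera it gives the pose at the moment of the call.
- bot.hand_in(): hands the job in, once; it reports no verdict.
The state is a dict: "t": time; "q": joint angles; "joint_vel": joint speeds; "joint_torque": joint torques, N m; "eef_pos": TCP position; "tool_rot": TCP orientation; "contact_force": force on the tool from outside, world axes, zero at the start; "torque": the same for the moment, N m; "gripper_width": opening from 0.0 (shut) to 1.0 (fully open).
Only numpy, scipy, OpenCV 4.12 (cv2) and the standard library are available. Lean on these libraries where they do the work, as an engineer would, in place of code of your own. Each camera call takes 0.05 s, during which the arm holds its last target.

## Working session

There is one attempt and no reset: what is moved stays moved. The work goes in short steps, Python scripts to look and compute and a shell command to move; the robot and the scene stay as the last step left them, time stands still between calls to the robot, and variables do not carry over. Pictures are saved under pics/ and viewed, and the job is handed in when it is done.

```bash
ls; mkdir -p pics; cat > h.py <<'E'
import numpy as np, cv2
from station import bot
def snap(name,fn):
    p,d=bot.read_camera(name); cv2.imwrite('pics/'+fn+'.png',p[:,:,::-1]); np.savez('pics/'+fn+'.npz',d=d); 
    return p,d
def world(c,u,v,d):
    x=(u-c['cx'])/c['fx']*d; y=(v-c['cy'])/c['fy']*d
    return (np.array(c['T'])@np.array([x,-y,-d,1]))[:3]
def onplane(c,u,v,z):
    T=np.array(c['T']); r=T[:3,:3]@np.array([(u-c['cx'])/c['fx'],-(v-c['cy'])/c['fy'],-1]); o=T[:3,3]
    return o+r*(z-o[2])/r[2]
def proj(c,p):
    T=np.linalg.inv(np.array(c['T'])); q=T@np.append(p,1); return c['cx']+c['fx']*q[0]/-q[2], c['cy']+c['fy']*(-q[1])/-q[2]
E
python3 - <<'E'
from h import *
print(bot.get_obs())
snap('top','top0'); snap('scene','scene0')
print(bot.calibration('top')); print(bot.calibration('scene'))
E
```

```text
pics
{'t': 0.0, 'q': array([ 1.22691509,  0.47782063,  0.02236909,  1.55646297, -0.01148558,
        1.10929023, -0.08310111]), 'joint_vel': array([-0.00197373,  0.00100169,  0.00221715, -0.00040773, -0.00144286,
       -0.00182544,  0.00013892]), 'joint_torque': array([ 5.30105881e-04, -5.96443534e+01,  1.60788048e+00, -2.81197912e+01,
        1.23657405e-02,  9.39902879e-03, -1.33995735e-05]), 'eef_pos': array([ 0.15750572, -0.65575368,  0.23030766]), 'tool_rot': array([ 0.55478979,  0.43807828,  0.55588672, -0.43736216]), 'contact_force': array([0.27108331, 0.78681315, 0.0337211 ]), 'torque': array([-0.00372338, -0.03499328, -0.01747557]), 'gripper_width': 1.0010565895446257}
{'fx': 405.9455069270483, 'fy': 405.9455069270483, 'cx': 252.74082583940637, 'cy': 186.31519989699908, 'T': array([[ 0.01022118,  0.99707866, -0.07569456,  0.49975933],
       [-0.99982912,  0.01135671,  0.0145862 ,  0.03458853],
       [ 0.01540323,  0.07553253,  0.99702436,  1.19850716],
       [ 0.        ,  0.        ,  0.        ,  1.        ]])}
{'fx': 423.0863749076865, 'fy': 423.0863749076865, 'cx': 252.3324960368918, 'cy': 183.8690830829427, 'T': array([[ 0.53219728, -0.62883925,  0.56685735,  1.35117966],
       [ 0.84657508,  0.40220127, -0.34863271, -0.4411277 ],
       [-0.00875682,  0.66542869,  0.74641006,  1.03290474],
       [ 0.        ,  0.        ,  0.        ,  1.        ]])}
```

View pics/top0.png

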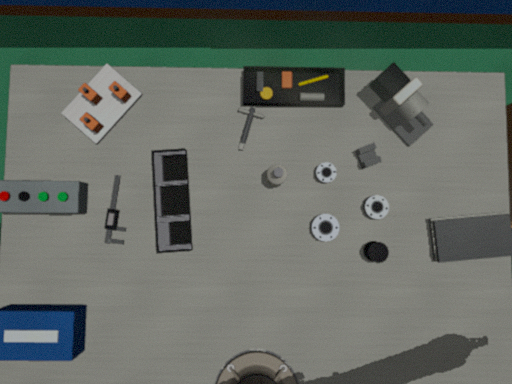

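View pics/scene0.png

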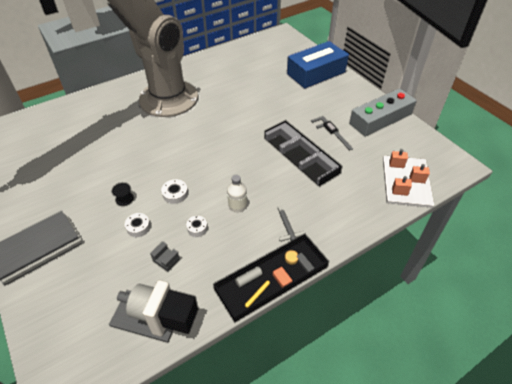

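```bash
python3 - <<'E'
import cv2
p=cv2.imread('pics/top0.png')
cv2.imwrite('pics/top0c.png',cv2.resize(p[90:290,60:330],None,fx=2.9,fy=2.9,interpolation=cv2.INTER_CUBIC))
E
```

```text
(no output)
```

View pics/top0c.png

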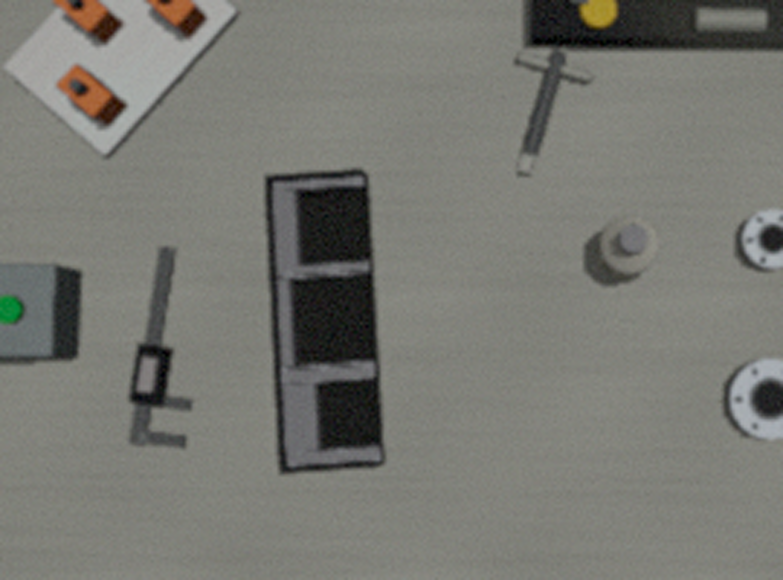

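The top view shows the tote at columns 152–190. From far to near, its bays are medium (row 167), large (row 200) and small (row 232). The hubs are small (326,172), medium (376,207) and large (325,228). The bottle at (276,177) stands between the hubs and the tote.

```bash
python3 - <<'E'
import cv2
p=cv2.imread('pics/top0.png')
cv2.imwrite('pics/t1.png',cv2.resize(p[140:260,145:200],None,fx=5,fy=5,interpolation=cv2.INTER_CUBIC))
cv2.imwrite('pics/t2.png',cv2.resize(p[150:270,255:400],None,fx=5,fy=5,interpolation=cv2.INTER_CUBIC))
E
```

```text
(no output)
```

View pics/t1.png

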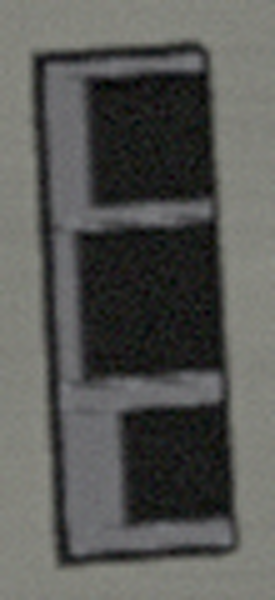

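View pics/t2.png

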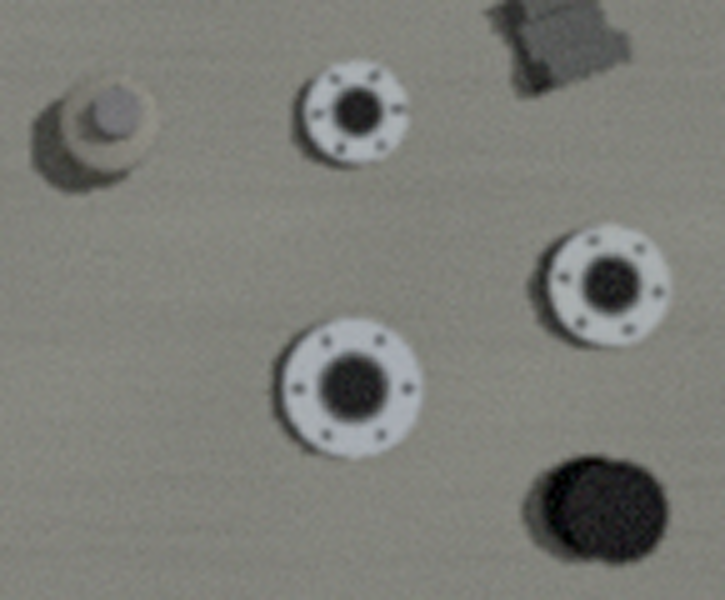

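```bash
python3 - <<'E'
from h import *
c=bot.calibration('top')
def P(n,ox,oy,u,v,z): print(n,np.round(onplane(c,ox+(u+.5)/5-.5,oy+(v+.5)/5-.5,z)*1000,1))
P('small',255,150,358,112,.028);P('med',255,150,611,285,.028);P('large',255,150,353,387,.028)
P('bottlecap',255,150,115,112,.13);P('spool',255,150,620,512,.05);P('vb',255,150,568,42,.044)
for u,v in [(208,46),(236,548),(62,560),(38,55)]: P('corner',145,140,u,v,.04)
for u,v in [(212,62),(213,212),(222,388),(233,535)]: P('divider',145,140,u,v,.032)
for u,v in [(88,78),(93,205),(78,230),(82,378),(122,410),(128,523),(212,78),(214,203),(216,226),(220,374),(224,405),(230,519)]: P('floor',145,140,u,v,.0)
d=np.load('pics/top0.npz')['d']
for u,v in [(326,172),(326,228),(175,230),(190,175)]:
  print(u,v,d[v,u])
p=cv2.imread('pics/top0.png')
g=cv2.cvtColor(p,cv2.COLOR_BGR2GRAY)
n,l,s,ce=cv2.connectedComponentsWithStats(((g>165)*255).astype(np.uint8)[150:270,255:400])
for i in range(1,n):
  if s[i][4]>50: x,y,w,h,a=s[i]; print(s[i], onplane(c,255+x+w/2-.5,150+y+h/2-.5,.028)*1000, w,h)
E
```

```text
small [ 632.8 -195.7   28. ]
med [ 533.8 -342.3   28. ]
large [ 473.6 -192.3   28. ]
bottlecap [619.7 -46.5 130. ]
spool [ 405.5 -338.6   50. ]
vb [ 673. -314.   44.]
corner [693.7 210.1  40. ]
corner [407.8 187.8  40. ]
corner [400.2 285.5  40. ]
corner [687.2 307.3  40. ]
divider [685.7 208.8  32. ]
divider [598.6 206.2  32. ]
divider [497.7 198.8  32. ]
divider [414.4 190.8  32. ]
floor [680.3 286.8   0. ]
floor [604.7 281.8   0. ]
floor [589.8 290.2   0. ]
floor [502.7 285.5   0. ]
floor [484.2 261.6   0. ]
floor [418.5 256.4   0. ]
floor [681.2 213.3   0. ]
floor [606.7 210.5   0. ]
floor [593.1 209.    0. ]
floor [505.8 204.7   0. ]
floor [487.7 202.    0. ]
floor [421.3 197.    0. ]
326 172 1.1808774
326 228 1.168676
175 230 1.1905595
190 175 1.2041055
[58 68  8 20 77] [ 471.89691418 -167.18810191   28.        ] 8 20
[ 66  68  18  23 122] [ 467.96966804 -204.68134505   28.        ] 18 23
```

```bash
cat > go.py <<'E'
import sys
from h import *
from scipy.spatial.transform import Rotation as Ro
# usage: go.py x y z heading(deg, 0=+y, positive CCW)   -> turn (about tool x, units) & shift after the turn
def R():
    q=bot.get_obs()['tool_rot']; return Ro.from_quat([q[1],q[2],q[3],q[0]])
if __name__=='__main__':
    o=bot.get_obs(); r=R(); M=r.as_matrix(); p=o['eef_pos']*1000
    print('t',round(o['t'],2),'p',p.round(1),'F',o['contact_force'].round(1),'w',round(o['gripper_width']*85.4,1))
    print('tilt',M[:,0].round(3),'y',M[:,1].round(3),'heading',round(np.degrees(np.arctan2(-M[0,1],M[1,1])),1),'q7',round(o['q'][6],2))
    if len(sys.argv)>1:
        x,y,z,h=map(float,sys.argv[1:5]); h=np.radians(h)
        for s in (1,-1):
            Y=s*np.array([-np.sin(h),np.cos(h),0]); X=np.array([0,0,-1.]); T=np.c_[X,Y,np.cross(X,Y)]
            rv=Ro.from_matrix(M.T@T).as_rotvec(degrees=True)/6
            print('s',s,'turn',rv.round(2),'shift after turn',(T.T@(np.array([x,y,z])-p)).round(1),'shift before',(M.T@(np.array([x,y,z])-p)).round(1))
E
python3 go.py 462 -260 120 -13
```

```text
t 0.1 p [ 157.6 -655.8  230.4] F [0.3 1.  0. ] w 85.2
tilt [-0.     0.002 -1.   ] y [ 0.972  0.234 -0.   ] heading -76.5 q7 -0.08
s 1 turn [-1.058e+01 -1.000e-02 -1.000e-02] shift after turn [110.4 454.1 207.6] shift before [ 110.9  388.5 -313.5]
s -1 turn [ 1.942e+01 -1.000e-02  2.000e-02] shift after turn [ 110.4 -454.1 -207.6] shift before [ 110.9  388.5 -313.5]
```

```bash
python3 -m jog '0 38 -31 0 0 0 45; 0 39 -31 0 0 0 45; 0 39 -31 0 0 0 45; 0 39 -31 0 0 0 45; 0 39 -31 0 0 0 45'; python3 -m jog '0 39 -31 0 0 0 45; 0 39 -31 0 0 0 45; 0 39 -31 0 0 0 45; 0 39 -31 0 0 0 45; 0 39 -32 0 0 0 45'; python3 -m jog '10 0 0 -1.2 0 0 45;10 0 0 -1.2 0 0 45;10 0 0 -1.2 0 0 45;10 0 0 -1.2 0 0 45;10 0 0 -1.2 0 0 45';python3 -m jog '10 0 0 -1.2 0 0 45;10 0 0 -1.2 0 0 45;10 0 0 -1.2 0 0 45;10 0 0 -1 0 0 45;0 0 0 0 0 0 45'; python3 go.py 462 -250 60 -13
python3 - <<'E'
from h import *
snap('wrist','w1'); print(bot.calibration('wrist'))
E
```

```text
t: 0.6
eef_pos: [0.3109, -0.4583, 0.231]
tool_rot: [0.555, 0.438, 0.555, -0.438]
contact_force: [0.7, 0.7, -1.1]
gripper_width: 0.524
t: 1.1
eef_pos: [0.4637, -0.2617, 0.2312]
tool_rot: [0.555, 0.438, 0.555, -0.438]
contact_force: [0.6, 0.2, 0.1]
gripper_width: 0.528
t: 1.6
eef_pos: [0.4627, -0.2633, 0.1806]
tool_rot: [0.664, 0.243, 0.664, -0.243]
contact_force: [1.4, -0.6, 0.4]
gripper_width: 0.526
t: 2.1
eef_pos: [0.4618, -0.263, 0.1398]
tool_rot: [0.702, 0.08, 0.704, -0.079]
contact_force: [0.4, 0.4, -0.5]
gripper_width: 0.528
t 2.1 p [ 461.8 -263.   139.8] F [ 0.4  0.4 -0.5] w 45.1
tilt [-0.003  0.002 -1.   ] y [0.222 0.975 0.001] heading -12.8 q7 -0.0
s 1 turn [ 0.03 -0.03 -0.01] shift after turn [79.8 12.7 -2.7] shift before [79.8 12.7 -2.4]
s -1 turn [-2.997e+01  2.000e-02 -5.000e-02] shift after turn [ 79.8 -12.7   2.7] shift before [79.8 12.7 -2.4]
{'fx': 282.23537484216627, 'fy': 282.23537484216627, 'cx': 257.3828188043081, 'cy': 189.73511721933437, 'T': array([[ 0.97446374,  0.21559263,  0.0627714 ,  0.47807516],
       [-0.22454145,  0.93715612,  0.26705721, -0.19449097],
       [-0.00125103, -0.27433234,  0.96163413,  0.28294775],
       [ 0.        ,  0.        ,  0.        ,  1.        ]])}
```

View pics/w1.png

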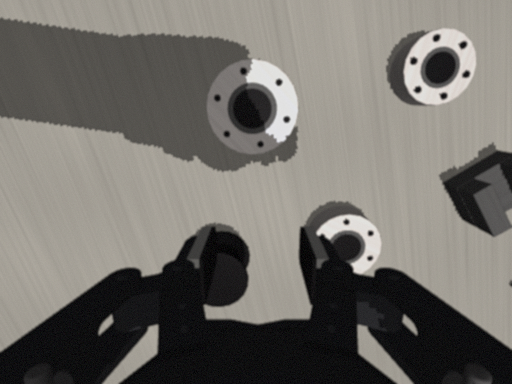

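```bash
python3 - <<'E'
from h import *
c=bot.calibration('wrist')
for u,v in [(252,107),(440,66),(347,245)]: print((onplane(c,u,v,.028)*1000).round(1))
E
python3 go.py 466 -250 60 -13
```

```text
[ 473.6 -191.6   28. ]
[ 634.  -194.8   28. ]
[ 535.5 -341.    28. ]
t 2.15 p [ 462.3 -263.2  140.6] F [-0.1 -0.8 -0. ] w 45.0
tilt [-0.002  0.001 -1.   ] y [0.225 0.974 0.001] heading -13.0 q7 -0.0
s 1 turn [-0.01 -0.02 -0.01] shift after turn [80.6 13.7  0.6] shift before [80.6 13.6  0.8]
s -1 turn [ 2.999e+01 -1.000e-02  3.000e-02] shift after turn [ 80.6 -13.7  -0.6] shift before [80.6 13.6  0.8]
```

```bash
python3 go.py 458 -257 10 -13.8
```

```text
t 2.15 p [ 462.3 -263.2  140.6] F [-0.1 -0.8 -0. ] w 45.0
tilt [-0.002  0.001 -1.   ] y [0.225 0.974 0.001] heading -13.0 q7 -0.0
s 1 turn [ 0.13 -0.02 -0.01] shift after turn [130.6   5.   -5.7] shift before [130.6   5.   -5.3]
s -1 turn [-2.987e+01  1.000e-02 -3.000e-02] shift after turn [130.6  -5.    5.7] shift before [130.6   5.   -5.3]
```

```bash
python3 -m jog '30 1 -1 0.13 0 0 45;30 1 -1 0 0 0 45;30 1 -1 0 0 0 45;25 1 -1 0 0 0 45;14 1 -1 0 0 0 45';python3 go.py 554 134 10 -13.8
```

```text
t: 2.65
eef_pos: [0.4587, -0.2571, 0.011]
tool_rot: [0.701, 0.085, 0.703, -0.085]
contact_force: [1.0, -0.2, 0.0]
gripper_width: 0.526
t 2.65 p [ 458.7 -257.1   11. ] F [ 1.  -0.2  0. ] w 45.0
tilt [-0.002  0.    -1.   ] y [0.239 0.971 0.   ] heading -13.8 q7 -0.13
s 1 turn [-0.   -0.02 -0.  ] shift after turn [  1.  402.6  -0.8] shift before [  1.  402.6  -0.8]
s -1 turn [30.   -0.    0.03] shift after turn [   1.  -402.6    0.8] shift before [  1.  402.6  -0.8]
```

```bash
python3 -m jog '0 8 0 0 0 0 45;0 8 0 0 0 0 45;0 8 0 0 0 0 45;0 10 0 0 0 0 45;0 12 0 0 0 0 45'; python3 -m jog '0 12 0 0 0 0 45;0 12 0 0 0 0 45;0 10 0 0 0 0 45;0 8 0 0 0 0 45;0 5 0 0 0 0 45'
python3 - <<'E'
from h import *
snap('wrist','w2')
E
```

```text
t: 3.15
eef_pos: [0.4709, -0.2129, 0.0133]
tool_rot: [0.703, 0.084, 0.701, -0.085]
contact_force: [0.0, -3.6, 1.2]
gripper_width: 0.527
t: 3.65
eef_pos: [0.4816, -0.1662, 0.0124]
tool_rot: [0.702, 0.084, 0.702, -0.084]
contact_force: [-0.4, -4.0, 3.8]
gripper_width: 0.528
```

View pics/w2.png

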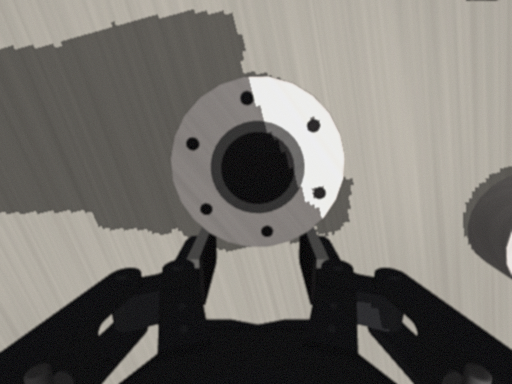

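The large hub, centred at (258,165), sits nested against both fingertips. I'll measure its offset and carry on pushing.

```bash
python3 - <<'E'
from h import *
c=bot.calibration('wrist');print((onplane(c,258,161,.028)*1000).round(1))
E
python3 go.py 554 134 11 -13.8;  python3 -m jog '0 8 0 0 0 0 45;0 12 0 0 0 0 45;0 15 0 0 0 0 45;0 15 0 0 0 0 45;0 15 0 0 0 0 45';python3 -m jog '0 15 0 0 0 0 45;0 15 0 0 0 0 45;0 15 0 0 0 0 45;0 15 0 0 0 0 45;0 15 0 0 0 0 45';python3 -m jog '0 15 0 0 0 0 45;0 15 0 0 0 0 45;0 15 0 0 0 0 45;0 15 0 0 0 0 45;0 15 0 0 0 0 45'; python3 go.py 554 134 11 -13.8
```

```text
[ 493.  -118.9   28. ]
t 3.7 p [ 481.8 -165.5   12.3] F [-0.4 -2.3  3.5] w 45.0
tilt [ 0.     0.001 -1.   ] y [0.235 0.972 0.001] heading -13.6 q7 -0.31
s 1 turn [ 0.04  0.   -0.01] shift after turn [  1.3 308.   -1.3] shift before [ 1.50e+00  3.08e+02 -2.00e-01]
s -1 turn [-2.996e+01  1.000e-02  0.000e+00] shift after turn [   1.3 -308.     1.3] shift before [ 1.50e+00  3.08e+02 -2.00e-01]
t: 4.2
eef_pos: [0.4967, -0.1023, 0.0122]
tool_rot: [0.702, 0.084, 0.702, -0.084]
contact_force: [-1.1, -3.4, 1.6]
gripper_width: 0.53
t: 4.7
eef_pos: [0.5145, -0.0297, 0.0122]
tool_rot: [0.702, 0.084, 0.702, -0.084]
contact_force: [-1.2, -3.0, 0.6]
gripper_width: 0.525
t: 5.2
eef_pos: [0.5323, 0.0431, 0.0122]
tool_rot: [0.702, 0.084, 0.702, -0.084]
contact_force: [-1.4, -2.6, 1.8]
gripper_width: 0.524
t 5.2 p [532.3  43.1  12.2] F [-1.4 -2.6  1.8] w 44.8
tilt [-0. -0. -1.] y [ 0.236  0.972 -0.   ] heading -13.7 q7 -0.71
s 1 turn [ 0.02 -0.    0.  ] shift after turn [ 1.2 93.5 -0.6] shift before [ 1.2 93.5 -0.4]
s -1 turn [-29.98  -0.    -0.  ] shift after turn [  1.2 -93.5   0.6] shift before [ 1.2 93.5 -0.4]
```

```bash
python3 -m jog '0 14 0 0 0 0 45;0 12 0 0 0 0 45;0 9 0 0 0 0 45;0 6 0 0 0 0 45;0 3 0 0 0 0 45'; python3 go.py
python3 - <<'E'
from h import *
snap('wrist','w3');snap('top','top3')
p=cv2.imread('pics/top3.png');cv2.imwrite('pics/top3c.png',cv2.resize(p[140:260,145:265],None,fx=4.5,fy=4.5,interpolation=cv2.INTER_CUBIC))
E
```

```text
t: 5.7
eef_pos: [0.5426, 0.0851, 0.0123]
tool_rot: [0.702, 0.084, 0.702, -0.084]
contact_force: [-0.7, -3.3, 1.4]
gripper_width: 0.526
t 5.7 p [542.6  85.1  12.3] F [-0.7 -3.3  1.4] w 44.9
tilt [-0. -0. -1.] y [ 0.236  0.972 -0.   ] heading -13.7 q7 -0.77
```

View pics/w3.png

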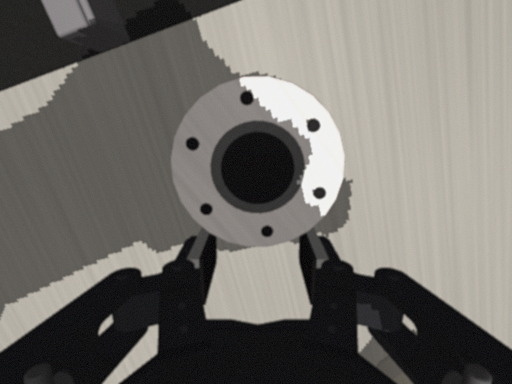

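View pics/top3c.png

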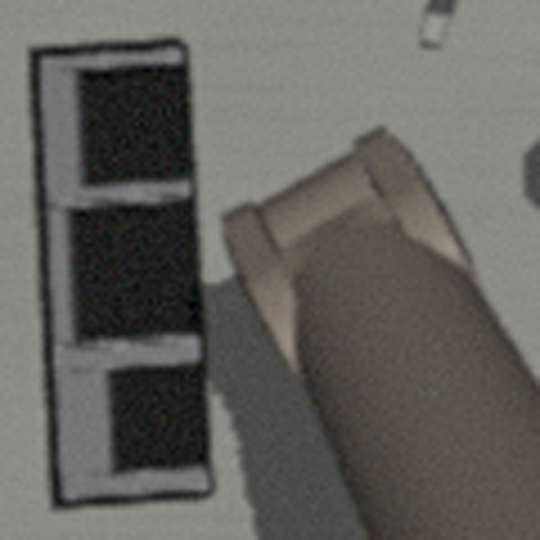

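```bash
python3 - <<'E'
from h import *
c=bot.calibration('wrist')
for z in (0.04,0.0):
  a=onplane(c,0,91,z)*1000;b=onplane(c,243,0,z)*1000
  print(a.round(1),b.round(1),np.degrees(np.arctan2(b[1]-a[1],b[0]-a[0])))
E
python3 go.py 558 69 11 3.9
```

```text
[464.5 183.5  40. ] [562.7 191.1  40. ] 4.42733763159983
[431.6 193.9   0. ] [564.1 204.1   0. ] 4.427337631599833
t 5.8 p [542.6  85.1  12.3] F [ 0.4 -0.4  1. ] w 44.9
tilt [ 0.  0. -1.] y [0.236 0.972 0.001] heading -13.7 q7 -0.77
s 1 turn [-2.93  0.   -0.  ] shift after turn [  1.3 -17.1  14.3] shift before [  1.3 -12.   18.8]
s -1 turn [ 2.707e+01 -1.000e-02 -0.000e+00] shift after turn [  1.3  17.1 -14.3] shift before [  1.3 -12.   18.8]
```

```bash
python3 -m jog '0 -10 0 0 0 0 45;0 -7 5 0 0 0 45;0 2 7 -1 0 0 45;0 2 5 -1 0 0 45;0 0 0 -1 0 0 45'; python3 go.py 557.5 72 11 4.3
python3 - <<'E'
from h import *
snap('wrist','w4')
E
```

```text
t: 6.3
eef_pos: [0.5571, 0.0674, 0.0125]
tool_rot: [0.707, -0.028, 0.706, 0.028]
contact_force: [-0.2, 0.2, -0.9]
gripper_width: 0.524
t 6.3 p [557.1  67.4  12.5] F [-0.2  0.2 -0.9] w 44.8
tilt [ 0.001  0.    -1.   ] y [-0.078  0.997  0.   ] heading 4.5 q7 -0.48
s 1 turn [ 0.03  0.01 -0.  ] shift after turn [1.5 4.6 0.8] shift before [1.5 4.6 0.8]
s -1 turn [-2.997e+01  0.000e+00  2.000e-02] shift after turn [ 1.5 -4.6 -0.8] shift before [1.5 4.6 0.8]
```

View pics/w4.png

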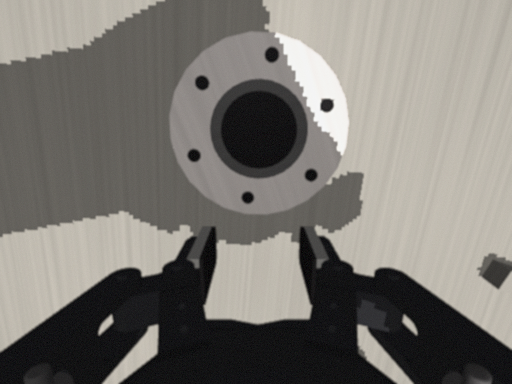

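```bash
python3 - <<'E'
from h import *
c=bot.calibration('wrist');print((onplane(c,259,122,.028)*1000).round(1))
E
python3 go.py 550 196 11 4.3; python3 -m jog '0 10 0 0 0 0 45;0 10 0.3 0 0 0 45;0 10 0.3 0 0 0 45;0 8 0.4 0 0 0 45;0 6 0 0 0 0 45'; python3 go.py 550 196 11 4.3
python3 - <<'E'
from h import *
snap('wrist','w5')
E
```

```text
[551.8 132.2  28. ]
t 6.35 p [556.6  67.1  12.3] F [ 0.5 -0.7 -0.5] w 44.8
tilt [ 0.001 -0.    -1.   ] y [-0.083  0.997 -0.   ] heading 4.7 q7 -0.48
s 1 turn [0.07 0.01 0.  ] shift after turn [  1.3 129.    3.1] shift before [  1.3 129.    4.1]
s -1 turn [-2.993e+01 -0.000e+00  1.000e-02] shift after turn [   1.3 -129.    -3.1] shift before [  1.3 129.    4.1]
t: 6.85
eef_pos: [0.5533, 0.1137, 0.0123]
tool_rot: [0.707, -0.027, 0.707, 0.027]
contact_force: [-0.2, -2.7, -0.6]
gripper_width: 0.522
t 6.85 p [553.3 113.7  12.3] F [-0.2 -2.7 -0.6] w 44.6
tilt [-0. -0. -1.] y [-0.076  0.997 -0.   ] heading 4.4 q7 -0.56
s 1 turn [ 0.01 -0.    0.  ] shift after turn [ 1.3 82.3  2.9] shift before [ 1.3 82.3  3. ]
s -1 turn [-29.99  -0.    -0.  ] shift after turn [  1.3 -82.3  -2.9] shift before [ 1.3 82.3  3. ]
```

View pics/w5.png

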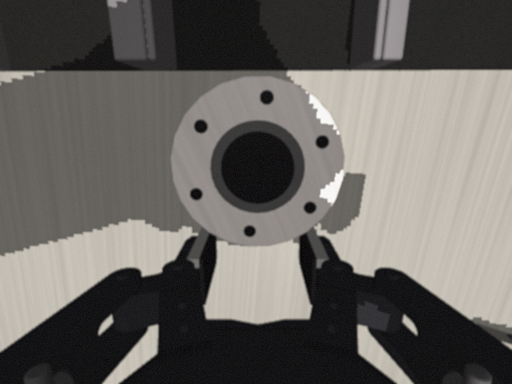

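```bash
python3 - <<'E'
from h import *
c=bot.calibration('wrist')
for u,v,z in [(258,161,.028),(175,69,0),(350,69,0),(10,70,0),(500,69,0),(153,58,.032),(377,58,.032)]:print((onplane(c,u,v,z)*1000).round(1))
p=cv2.imread('pics/w5.png'); cv2.imwrite('pics/w5c.png',cv2.resize(p[0:100,80:440],None,fx=2.2,fy=2.2,interpolation=cv2.INTER_CUBIC)*2)
E
```

```text
[549.8 162.8  28. ]
[504.5 201.6   0. ]
[593.1 208.5   0. ]
[420.9 194.5   0. ]
[669.2 214.5   0. ]
[504.7 201.6  32. ]
[593.8 208.6  32. ]
```

View pics/w5c.png

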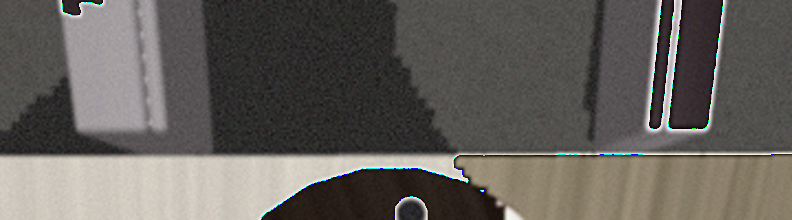

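```bash
python3 go.py 549.6 196 11 4.5; python3 -m jog '0 6 0.8 0 0 0 45;0 8 0.8 0 0 0 45;0 10 0.8 0 0 0 45;0 10 0.5 0 0 0 45;0 10 0 0 0 0 45';  python3 -m jog '0 10 0 0 0 0 45;0 8 0 0 0 0 45;0 6 0 0 0 0 45;0 4 0 0 0 0 45;0 2 0 0 0 0 45';  python3 -m jog '0 2 0 0 0 0 45;0 2 0 0 0 0 45'; python3 go.py 549.6 196 11 4.5
python3 - <<'E'
from h import *
snap('wrist','w6')
E
```

```text
t 6.9 p [553.2 114.9  12.4] F [-0.2  0.  -0.5] w 45.1
tilt [ 0.     0.001 -1.   ] y [-0.077  0.997  0.001] heading 4.4 q7 -0.56
s 1 turn [-0.01  0.   -0.01] shift after turn [ 1.4 81.1  2.7] shift before [ 1.5 81.1  2.6]
s -1 turn [ 2.999e+01 -1.000e-02 -0.000e+00] shift after turn [  1.4 -81.1  -2.7] shift before [ 1.5 81.1  2.6]
t: 7.4
eef_pos: [0.5531, 0.1578, 0.0123]
tool_rot: [0.707, -0.027, 0.707, 0.027]
contact_force: [0.1, -3.3, 0.4]
gripper_width: 0.529
t: 7.9
eef_pos: [0.5508, 0.1868, 0.0123]
tool_rot: [0.707, -0.027, 0.707, 0.027]
contact_force: [-1.0, -2.4, 0.8]
gripper_width: 0.527
t: 8.1
eef_pos: [0.5506, 0.19, 0.0123]
tool_rot: [0.707, -0.027, 0.707, 0.026]
contact_force: [0.8, -3.3, 1.0]
gripper_width: 0.527
t 8.1 p [550.6 190.   12.3] F [ 0.8 -3.3  1. ] w 45.0
tilt [-0.    -0.001 -1.   ] y [-0.075  0.997 -0.001] heading 4.3 q7 -0.68
s 1 turn [-0.03 -0.    0.  ] shift after turn [ 1.3  6.  -0.5] shift before [ 1.3  6.  -0.6]
s -1 turn [2.997e+01 1.000e-02 0.000e+00] shift after turn [ 1.3 -6.   0.5] shift before [ 1.3  6.  -0.6]
```

View pics/w6.png

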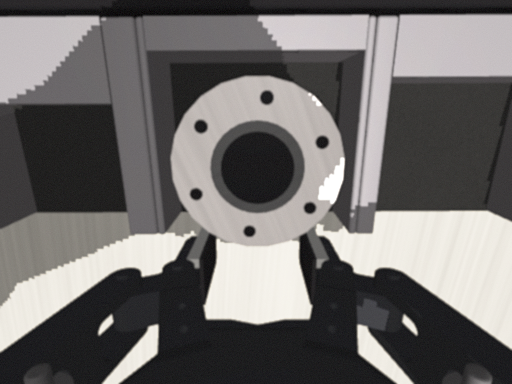

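```bash
python3 -m jog '0 2 0 0 0 0 45;0 2 0 0 0 0 45';python3 -m jog '0 1 0 0 0 0 45;0 1 0 0 0 0 45';python3 -m jog '0 1 0 0 0 0 45'
```

```text
t: 8.35
eef_pos: [0.5503, 0.1944, 0.0123]
tool_rot: [0.707, -0.027, 0.707, 0.027]
contact_force: [1.3, -3.4, 0.6]
gripper_width: 0.53
t: 8.55
eef_pos: [0.5501, 0.1966, 0.0123]
tool_rot: [0.707, -0.027, 0.707, 0.027]
contact_force: [0.5, -3.2, 0.3]
gripper_width: 0.526
t: 8.65
eef_pos: [0.55, 0.1975, 0.0123]
tool_rot: [0.707, -0.027, 0.707, 0.027]
contact_force: [-0.4, -2.6, 1.0]
gripper_width: 0.524
```

```bash
python3 -m jog '0 1 0 0 0 0 45;0 0 0 0 0 0 45';python3 -m jog '0 1 0 0 0 0 45;0 0 0 0 0 0 45'
python3 - <<'E'
from h import *
snap('wrist','w7')
E
```

```text
t: 8.85
eef_pos: [0.5499, 0.1987, 0.0123]
tool_rot: [0.707, -0.027, 0.707, 0.027]
contact_force: [0.3, -2.6, 0.3]
gripper_width: 0.523
t: 9.05
eef_pos: [0.5499, 0.1989, 0.0122]
tool_rot: [0.707, -0.027, 0.707, 0.026]
contact_force: [-0.0, -4.1, 1.3]
gripper_width: 0.526
```

View pics/w7.png

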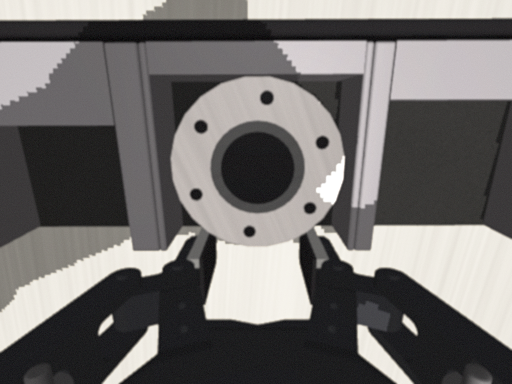

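```bash
python3 -m jog '0 1 0 0 0 0 45;0 0 0 0 0 0 45';python3 -m jog '0 1 0 0 0 0 45;0 0 0 0 0 0 45'
```

```text
t: 9.3
eef_pos: [0.5499, 0.1989, 0.0122]
tool_rot: [0.706, -0.027, 0.707, 0.026]
contact_force: [1.2, -6.4, 1.7]
gripper_width: 0.531
t: 9.5
eef_pos: [0.5499, 0.199, 0.0122]
tool_rot: [0.706, -0.027, 0.707, 0.025]
contact_force: [0.7, -9.8, 3.4]
gripper_width: 0.523
```

```bash
python3 -m jog '0 -15 0 0 0 0 45;0 -25 0 0 0 0 45;-20 -20 0 0 0 0 45;-40 0 0 0 0 0 45;-45 0 0 0 0 0 45';python3 -m jog '-45 0 0 0 0 0 28;-22 0 0 0 0 0 28'; python3 go.py 702 -195 185 90
python3 - <<'E'
from h import *
snap('wrist','w8')
E
```

```text
t: 10.0
eef_pos: [0.5533, 0.1409, 0.1174]
tool_rot: [0.706, -0.026, 0.707, 0.027]
contact_force: [1.0, 0.7, 0.0]
gripper_width: 0.529
t: 10.2
eef_pos: [0.5559, 0.1432, 0.1886]
tool_rot: [0.709, -0.026, 0.704, 0.028]
contact_force: [-0.2, 0.6, -0.1]
gripper_width: 0.323
t 10.2 p [555.9 143.2 188.6] F [-0.2  0.6 -0.1] w 27.6
tilt [ 0.006  0.003 -1.   ] y [-0.076  0.997  0.003] heading 4.4 q7 -0.48
s 1 turn [-14.27   0.07   0.02] shift after turn [   3.6 -146.1 -338.2] shift before [   3.4 -348.3  119.8]
s -1 turn [15.73  0.02 -0.07] shift after turn [  3.6 146.1 338.2] shift before [   3.4 -348.3  119.8]
```

View pics/w8.png

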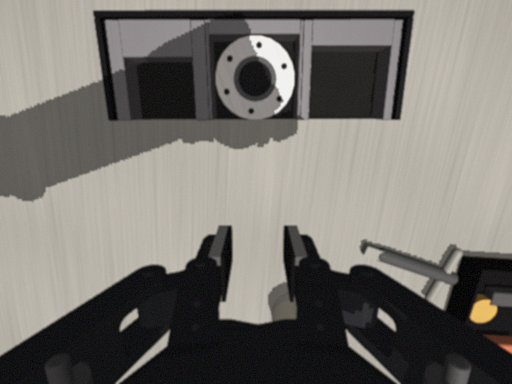

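```bash
python3 - <<'E'
from h import *
c=bot.calibration('wrist')
for u,v,z in [(255,76,.028),(108,119,0),(402,119,0),(140,118.5,0),(195,118.5,0),(209,118.5,0),(300,118.5,0),(313,118.5,0),(377,118.5,0)]:print(u,(onplane(c,u,v,z)*1000).round(1))
p=cv2.imread('pics/w8.png'); cv2.imwrite('pics/w8c.png',cv2.resize(p[0:150,90:420],None,fx=2.4,fy=2.4,interpolation=cv2.INTER_CUBIC))
E
```

```text
255 [548.5 246.5  28. ]
108 [384.6 190.7   0. ]
402 [720.7 216.6   0. ]
140 [420.9 194.1   0. ]
195 [483.3 198.9   0. ]
209 [499.3 200.1   0. ]
300 [603.2 208.1   0. ]
313 [618.2 209.3   0. ]
377 [691.8 215.    0. ]
```

View pics/w8c.png

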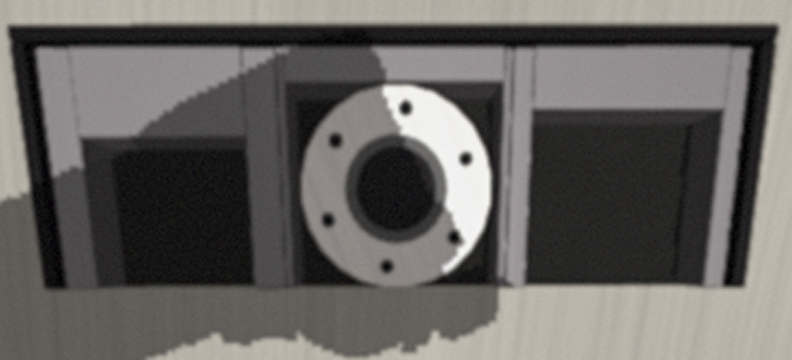

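```bash
python3 -m jog '0 -30 10 0 0 0 28;0 -43 15 0 0 0 28;0 -43 15 0 0 0 28;0 -43 15 0 0 0 28;0 -43 15 0 0 0 28';python3 -m jog '0 -43 15 0 0 0 28;0 -43 15 0 0 0 28;0 -35 12 0 0 0 28;0 -25 8 0 0 0 28;0 0 0 -1 0 0 28'; python3 -m jog '0 0 0 -1.3 0 0 28;10 0 0 -1.3 0 0 28;10 0 0 -1.3 0 0 28;10 0 0 -1.3 0 0 28;10 0 0 -1.3 0 0 28';python3 -m jog '10 0 0 -1.3 0 0 28;10 0 0 -1.3 0 0 28;10 0 0 -1.3 0 0 28;10 0 0 -1.3 0 0 28;10 0 0 -1.3 0 0 28'; python3 go.py 702 -195 11 90
python3 - <<'E'
from h import *
snap('wrist','w9')
E
```

```text
t: 10.75
eef_pos: [0.6399, -0.0556, 0.1841]
tool_rot: [0.707, -0.027, 0.706, 0.027]
contact_force: [1.0, 0.8, -0.1]
gripper_width: 0.327
t: 11.25
eef_pos: [0.7006, -0.202, 0.1831]
tool_rot: [0.705, -0.063, 0.704, 0.061]
contact_force: [-0.3, 0.9, -0.3]
gripper_width: 0.326
t: 11.75
eef_pos: [0.7003, -0.1957, 0.1435]
tool_rot: [0.642, -0.297, 0.641, 0.297]
contact_force: [-0.9, 0.6, 0.1]
gripper_width: 0.326
t: 12.25
eef_pos: [0.7003, -0.1957, 0.0935]
tool_rot: [0.506, -0.494, 0.505, 0.494]
contact_force: [-0.6, 0.0, 0.5]
gripper_width: 0.327
t 12.25 p [ 700.3 -195.7   93.5] F [-0.6  0.   0.5] w 27.9
tilt [ 0.001  0.002 -1.   ] y [-1.     0.023 -0.001] heading 88.7 q7 1.37
s 1 turn [-0.22  0.02  0.01] shift after turn [82.5 -1.7  0.7] shift before [82.5 -1.6  0.6]
s -1 turn [ 2.978e+01  1.000e-02 -2.000e-02] shift after turn [82.5  1.7 -0.7] shift before [82.5 -1.6  0.6]
```

View pics/w9.png

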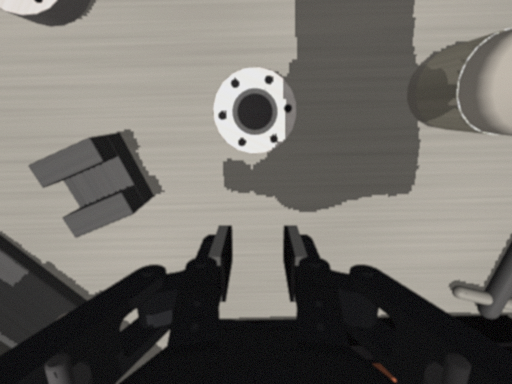

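```bash
python3 - <<'E'
from h import *
c=bot.calibration('wrist');print((onplane(c,254.5,109.5,.028)*1000).round(1))
E
python3 -m jog '20 0 0 -0.2 0 0 28;25 0 0 0 0 0 28;20 0 0 0 0 0 28;14 0 0 0 0 0 28;3 0 0 0 0 0 28';python3 go.py 486 -195 11 90
```

```text
[ 629.4 -195.7   28. ]
t: 12.8
eef_pos: [0.6989, -0.196, 0.0097]
tool_rot: [0.502, -0.497, 0.503, 0.499]
contact_force: [0.6, 0.1, -0.3]
gripper_width: 0.326
t 12.8 p [ 698.9 -196.     9.7] F [ 0.6  0.1 -0.3] w 27.8
tilt [-0.003  0.001 -1.   ] y [-1.     0.009  0.003] heading 89.5 q7 1.34
s 1 turn [-0.08  0.01 -0.03] shift after turn [ -1.3 212.9   1. ] shift before [ -0.6 212.9  -0.9]
s -1 turn [ 2.992e+01 -5.000e-02 -1.000e-02] shift after turn [  -1.3 -212.9   -1. ] shift before [ -0.6 212.9  -0.9]
```

```bash
python3 -m jog '0 8 0 -0.1 0 0 28;0 8 0 0 0 0 28;0 8 0 0 0 0 28;0 8 0 0 0 0 28;0 10 0 0 0 0 28'; python3 go.py|tail -1
python3 - <<'E'
from h import *
snap('wrist','w10')
E
```

```text
t: 13.3
eef_pos: [0.6583, -0.1965, 0.0133]
tool_rot: [-0.5, 0.501, -0.499, -0.5]
contact_force: [1.3, 1.0, -0.0]
gripper_width: 0.332
tilt [ 0.002 -0.    -1.   ] y [-1.    -0.002 -0.002] heading 90.1 q7 1.33
```

View pics/w10.png

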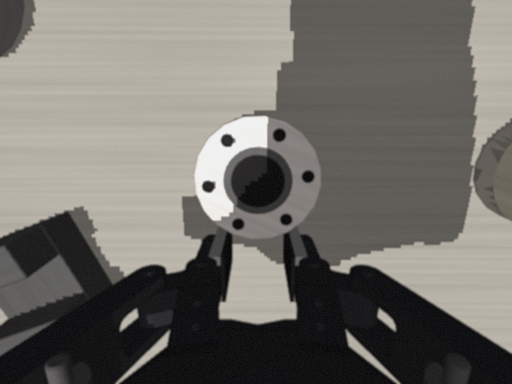

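```bash
python3 -m jog '0 10 0 0 0 0 28;0 13 0 0 0 0 28;0 15 0 0 0 0 28;0 15 0 0 0 0 28;0 15 0 0 0 0 28';python3 -m jog '0 15 0 0 0 0 28;0 13 0 0 0 0 28;0 11 0 0 0 0 28;0 8 0 0 0 0 28;0 5 0 0 0 0 28'; python3 -m jog '0 3 0 0 0 0 28';python3 go.py|tail -1
python3 - <<'E'
from h import *
snap('wrist','w11')
E
```

```text
t: 13.85
eef_pos: [0.5899, -0.1964, 0.0127]
tool_rot: [-0.5, 0.501, -0.499, -0.5]
contact_force: [1.9, -0.1, 1.1]
gripper_width: 0.333
t: 14.35
eef_pos: [0.5378, -0.1967, 0.0125]
tool_rot: [-0.5, 0.501, -0.499, -0.5]
contact_force: [1.7, -0.9, 0.9]
gripper_width: 0.33
t: 14.45
eef_pos: [0.5352, -0.1967, 0.0125]
tool_rot: [-0.5, 0.501, -0.499, -0.5]
contact_force: [2.8, 1.1, 1.3]
gripper_width: 0.329
tilt [ 0.001 -0.    -1.   ] y [-1.    -0.002 -0.001] heading 90.1 q7 1.3
```

View pics/w11.png

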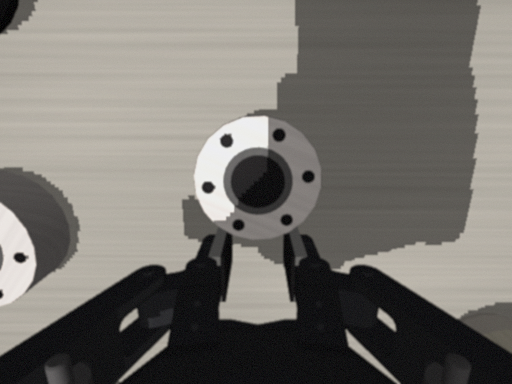

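```bash
python3 - <<'E'
from h import *
c=bot.calibration('wrist');print((onplane(c,258,177,.028)*1000).round(1))
E
python3 -m jog '0 4 0 0 0 0 28;0 3 0 0 0 0 28;0 0 0 0 0 0 28'; python3 go.py
```

```text
[ 495.1 -195.5   28. ]
t: 14.8
eef_pos: [0.5278, -0.1966, 0.0122]
tool_rot: [0.499, -0.5, 0.5, 0.501]
contact_force: [1.2, -0.2, 0.1]
gripper_width: 0.329
t 14.8 p [ 527.8 -196.6   12.2] F [ 1.2 -0.2  0.1] w 28.1
tilt [-0.001  0.    -1.   ] y [-1.    -0.002  0.001] heading 90.1 q7 1.3
```

```bash
python3 -m jog '0 -10 0 0 0 0 28;-20 -10 0 0 0 0 28;-40 0 0 0 0 0 28;0 20 -20 1.3 0 0 28;0 0 0 1.3 0 0 28';python3 -m jog '0 0 0 1.3 0 0 28;0 0 0 1.3 0 0 28;0 0 0 1.3 0 0 28;0 0 0 1.3 0 0 28;0 0 0 1.3 0 0 28';python3 -m jog '0 0 0 1.3 0 0 28;0 0 0 1.3 0 0 28;0 0 0 1.3 0 0 28;0 0 0 1.3 0 0 28';python3 go.py 491.8 -257 12 4.4
```

```text
t: 15.3
eef_pos: [0.5267, -0.2199, 0.0727]
tool_rot: [0.564, -0.426, 0.566, 0.425]
contact_force: [-0.6, -1.6, -0.1]
gripper_width: 0.328
t: 15.8
eef_pos: [0.5284, -0.2164, 0.072]
tool_rot: [0.674, -0.214, 0.674, 0.214]
contact_force: [0.3, 1.2, -0.7]
gripper_width: 0.327
t: 16.2
eef_pos: [0.5284, -0.2164, 0.072]
tool_rot: [0.706, -0.025, 0.707, 0.025]
contact_force: [-0.4, 0.1, 0.3]
gripper_width: 0.326
t 16.2 p [ 528.4 -216.4   72. ] F [-0.4  0.1  0.3] w 27.8
tilt [-0.001  0.    -1.   ] y [-0.07   0.998  0.   ] heading 4.0 q7 0.13
s 1 turn [-0.06 -0.01 -0.  ] shift after turn [ 60.  -37.7 -39.6] shift before [ 60.  -38.  -39.3]
s -1 turn [ 2.994e+01 -1.000e-02  1.000e-02] shift after turn [60.  37.7 39.6] shift before [ 60.  -38.  -39.3]
```

```bash
python3 -m jog '0 -19 -20 -0.06 0 0 28;0 -19 -20 0 0 0 28;25 0 0 0 0 0 28;20 0 0 0 0 0 28;14 0 0 0 0 0 28';python3 go.py 491.8 -257 12 4.4
python3 - <<'E'
from h import *
snap('wrist','w12')
E
```

```text
t: 16.7
eef_pos: [0.4909, -0.2575, 0.0119]
tool_rot: [0.706, -0.029, 0.707, 0.029]
contact_force: [-0.3, -0.0, 0.8]
gripper_width: 0.327
t 16.7 p [ 490.9 -257.5   11.9] F [-0.3 -0.   0.8] w 28.0
tilt [-0.002  0.001 -1.   ] y [-0.082  0.997  0.001] heading 4.7 q7 0.19
s 1 turn [ 0.05 -0.02 -0.01] shift after turn [-0.1  0.4  0.9] shift before [-0.1  0.4  0.9]
s -1 turn [-2.995e+01  1.000e-02 -2.000e-02] shift after turn [-0.1 -0.4 -0.9] shift before [-0.1  0.4  0.9]
```

View pics/w12.png

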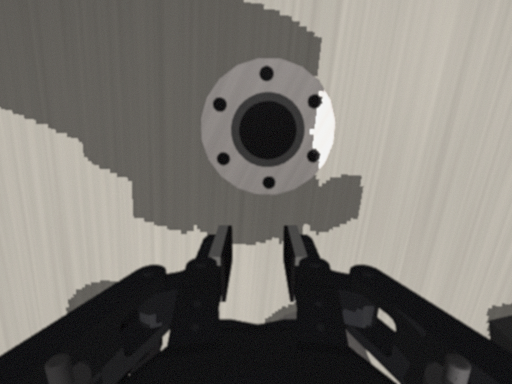

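```bash
python3 - <<'E'
from h import *
c=bot.calibration('wrist');print((onplane(c,268,124,.028)*1000).round(1))
E
python3 -m jog '0 2 2 0.05 0 0 28;0 6 2 0 0 0 28;0 8 0 0 0 0 28;0 8 0 0 0 0 28;0 10 0 0 0 0 28';python3 -m jog '0 12 0 0 0 0 28;0 12 0 0 0 0 28;0 12 0 0 0 0 28;0 10 0 0 0 0 28;0 8 0 0 0 0 28';python3 go.py 459 88 12 4.4
python3 - <<'E'
from h import *
snap('wrist','w13')
E
```

```text
[ 489.2 -192.2   28. ]
t: 17.25
eef_pos: [0.493, -0.2232, 0.014]
tool_rot: [0.707, -0.027, 0.706, 0.027]
contact_force: [0.2, -2.8, 0.5]
gripper_width: 0.329
t: 17.75
eef_pos: [0.4885, -0.1685, 0.0134]
tool_rot: [0.707, -0.027, 0.707, 0.027]
contact_force: [0.6, -2.1, 1.8]
gripper_width: 0.325
t 17.75 p [ 488.5 -168.5   13.4] F [ 0.6 -2.1  1.8] w 27.8
tilt [-0.  0. -1.] y [-0.077  0.997  0.   ] heading 4.4 q7 0.02
s 1 turn [ 0.01 -0.   -0.  ] shift after turn [  1.4 258.   -9.7] shift before [  1.4 258.   -9.6]
s -1 turn [-29.99   0.    -0.  ] shift after turn [   1.4 -258.     9.7] shift before [  1.4 258.   -9.6]
```

View pics/w13.png

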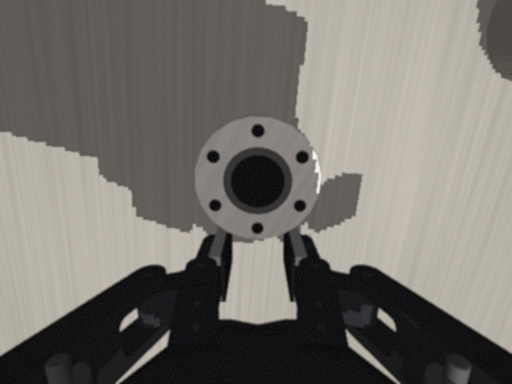

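```bash
python3 -m jog '0 10 -0.3 0 0 0 28;0 13 -0.3 0 0 0 28;0 15 -0.3 0 0 0 28;0 15 -0.3 0 0 0 28;0 15 -0.3 0 0 0 28';python3 -m jog '0 15 -0.3 0 0 0 28;0 15 -0.3 0 0 0 28;0 15 -0.3 0 0 0 28;0 15 -0.3 0 0 0 28;0 15 -0.3 0 0 0 28';python3 -m jog '0 15 -0.3 0 0 0 28;0 15 -0.3 0 0 0 28;0 15 -0.3 0 0 0 28;0 15 -0.3 0 0 0 28;0 13 0 0 0 0 28';python3 -m jog '0 13 0 0 0 0 28;0 12 0 0 0 0 28;0 10 0 0 0 0 28;0 8 0 0 0 0 28;0 6 0 0 0 0 28';python3 go.py 459.5 150 12 4.4
python3 - <<'E'
from h import *
snap('wrist','w14')
E
```

```text
t: 18.3
eef_pos: [0.4814, -0.1007, 0.0132]
tool_rot: [0.706, -0.027, 0.707, 0.027]
contact_force: [-0.1, -1.0, 0.4]
gripper_width: 0.33
t: 18.8
eef_pos: [0.4739, -0.0261, 0.0132]
tool_rot: [0.706, -0.027, 0.707, 0.027]
contact_force: [0.6, -1.7, 0.2]
gripper_width: 0.329
t: 19.3
eef_pos: [0.467, 0.0467, 0.0132]
tool_rot: [0.706, -0.027, 0.707, 0.027]
contact_force: [0.4, -1.5, 1.8]
gripper_width: 0.328
t: 19.8
eef_pos: [0.464, 0.095, 0.0133]
tool_rot: [0.707, -0.027, 0.707, 0.027]
contact_force: [0.6, -1.2, -0.1]
gripper_width: 0.325
t 19.8 p [464.   95.   13.3] F [ 0.6 -1.2 -0.1] w 27.8
tilt [-0.  0. -1.] y [-0.077  0.997  0.   ] heading 4.4 q7 -0.53
s 1 turn [ 0. -0. -0.] shift after turn [ 1.3 55.2 -0.2] shift before [ 1.3 55.2 -0.2]
s -1 turn [-30.   0.  -0.] shift after turn [  1.3 -55.2   0.2] shift before [ 1.3 55.2 -0.2]
```

View pics/w14.png

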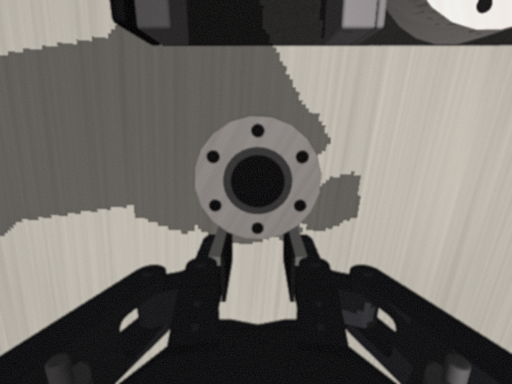

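```bash
python3 - <<'E'
from h import *
p=cv2.imread('pics/w14.png'); cv2.imwrite('pics/w14c.png',np.clip(cv2.resize(p[0:60,90:410],None,fx=2.5,fy=2.5,interpolation=cv2.INTER_CUBIC)*2.0,0,255))
E
```

```text
[ WARN:0@0.761] global loadsave.cpp:1063 imwrite_ Unsupported depth image for selected encoder is fallbacked to CV_8U.
```

View pics/w14c.png

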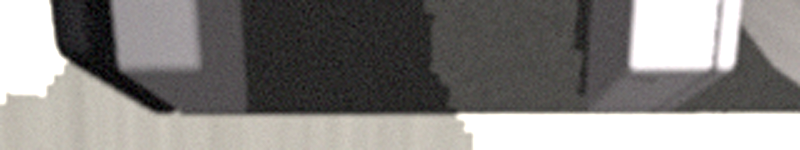

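```bash
python3 -m jog '0 8 -0.5 0 0 0 28;0 10 0 0 0 0 28;0 10 0 0 0 0 28;0 10 0 0 0 0 28;0 10 0 0 0 0 28';python3 -m jog '0 10 0 0 0 0 28;0 9 0 0 0 0 28;0 7 0 0 0 0 28;0 5 0 0 0 0 28;0 4 0 0 0 0 28';python3 -m jog '0 3 0 0 0 0 28;0 1 0 0 0 0 28';python3 go.py
python3 - <<'E'
from h import *
snap('wrist','w15')
E
```

```text
t: 20.35
eef_pos: [0.4598, 0.1431, 0.0133]
tool_rot: [0.707, -0.027, 0.707, 0.027]
contact_force: [0.4, -1.0, -0.3]
gripper_width: 0.325
t: 20.85
eef_pos: [0.4572, 0.1773, 0.0133]
tool_rot: [0.707, -0.027, 0.707, 0.027]
contact_force: [0.9, -1.2, 0.2]
gripper_width: 0.329
t: 21.05
eef_pos: [0.4569, 0.1811, 0.0133]
tool_rot: [0.707, -0.027, 0.707, 0.027]
contact_force: [-0.7, -1.3, -0.1]
gripper_width: 0.326
t 21.05 p [456.9 181.1  13.3] F [-0.7 -1.3 -0.1] w 27.8
tilt [-0. -0. -1.] y [-0.077  0.997 -0.   ] heading 4.4 q7 -0.7
```

View pics/w15.png

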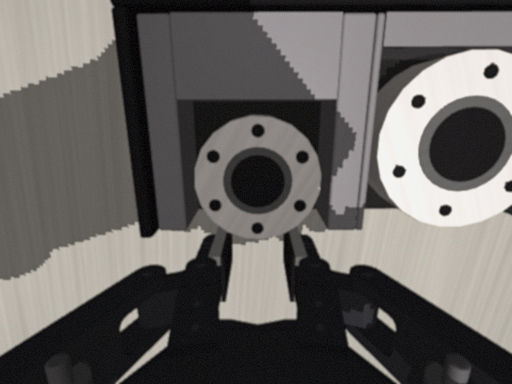

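```bash
python3 -m jog '0 2 0 0 0 0 28;0 2 0 0 0 0 28;0 1 0 0 0 0 28';python3 -m jog '0 1 0 0 0 0 28;0 1 0 0 0 0 28;0 0 0 0 0 0 28';python3 -m jog '0 1 0 0 0 0 28;0 1 0 0 0 0 28;0 0 0 0 0 0 28'
```

```text
t: 21.4
eef_pos: [0.4566, 0.1861, 0.0133]
tool_rot: [0.707, -0.027, 0.707, 0.027]
contact_force: [0.4, -1.1, -0.7]
gripper_width: 0.326
t: 21.7
eef_pos: [0.4564, 0.1878, 0.0133]
tool_rot: [0.707, -0.027, 0.707, 0.027]
contact_force: [0.2, -2.1, -0.2]
gripper_width: 0.327
t: 22.0
eef_pos: [0.4563, 0.188, 0.0132]
tool_rot: [0.706, -0.027, 0.707, 0.026]
contact_force: [1.0, -6.0, 1.7]
gripper_width: 0.325
```

```bash
python3 -m jog '0 -10 0 0 0 0 28;0 -25 0 0 0 0 28;-30 -20 0 0 0 0 36;-40 -20 0 0 0 0 36;-20 -30 0 0 0 0 36';python3 go.py 538 -408 103 2.4
```

```text
t: 22.5
eef_pos: [0.4657, 0.0864, 0.106]
tool_rot: [0.708, -0.027, 0.705, 0.029]
contact_force: [0.6, -0.7, 0.2]
gripper_width: 0.419
t 22.5 p [465.7  86.4 106. ] F [ 0.6 -0.7  0.2] w 35.8
tilt [ 0.004  0.003 -1.   ] y [-0.079  0.997  0.002] heading 4.5 q7 -0.41
s 1 turn [ 0.36  0.04 -0.02] shift after turn [   3.  -497.    51.6] shift before [   2.  -498.6   33. ]
s -1 turn [-29.64   0.03   0.06] shift after turn [  3.  497.  -51.6] shift before [   2.  -498.6   33. ]
```

```bash
python3 -m jog '0 -40 4 0.36 0 0 36;0 -46 5 0 0 0 36;0 -46 5 0 0 0 36;0 -46 5 0 0 0 36;0 -46 5 0 0 0 36';python3 -m jog '0 -46 5 0 0 0 36;0 -46 5 0 0 0 36;0 -46 5 0 0 0 36;0 -46 5 0 0 0 36;0 -46 5 0 0 0 36';python3 -m jog '0 -25 2 0 0 0 36;0 -12 1 0 0 0 36;0 0 0 0 0 0 36';python3 go.py 538 -408 12 2.4
python3 - <<'E'
from h import *
snap('wrist','w16')
E
```

```text
t: 23.0
eef_pos: [0.4988, -0.1391, 0.1036]
tool_rot: [0.708, -0.014, 0.706, 0.014]
contact_force: [0.9, 1.1, -0.4]
gripper_width: 0.422
t: 23.5
eef_pos: [0.5327, -0.368, 0.1034]
tool_rot: [0.707, -0.014, 0.707, 0.014]
contact_force: [0.4, -0.0, 0.3]
gripper_width: 0.419
t: 23.8
eef_pos: [0.5365, -0.4042, 0.103]
tool_rot: [0.707, -0.013, 0.707, 0.013]
contact_force: [0.7, 0.6, -0.1]
gripper_width: 0.417
t 23.8 p [ 536.5 -404.2  103. ] F [ 0.7  0.6 -0.1] w 35.6
tilt [ 0.  0. -1.] y [-0.037  0.999  0.   ] heading 2.1 q7 0.47
s 1 turn [-0.05  0.   -0.  ] shift after turn [91.  -3.8  1.3] shift before [91.  -3.8  1.3]
s -1 turn [29.95 -0.   -0.  ] shift after turn [91.   3.8 -1.3] shift before [91.  -3.8  1.3]
```

View pics/w16.png

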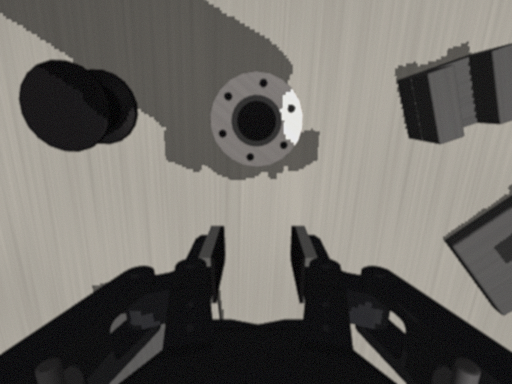

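```bash
python3 - <<'E'
from h import *
c=bot.calibration('wrist')
for u,v,z in [(256,117,.028),(445,240,0),(103,287,0)]:print((onplane(c,u,v,z)*1000).round(1))
E
python3 -m jog '25 0 0 0 0 0 36;25 -2 0 0 0 0 36;22 -1 0 0 0 0 36;15 0 0 0 0 0 36;4 0 0 0 0 0 36'; python3 -m jog '0 6 0 0 0 0 36;0 8 0 0 0 0 36;0 8 0 0 0 0 36;0 8 0 0 0 0 36;0 10 0 0 0 0 36';python3 go.py 523 -30 12 2.4
python3 - <<'E'
from h import *
snap('wrist','w17')
E
```

```text
[ 533.3 -337.2   28. ]
[ 717.5 -444.1    0. ]
[ 386.4 -508.9    0. ]
t: 24.35
eef_pos: [0.5365, -0.4033, 0.0106]
tool_rot: [0.706, -0.014, 0.708, 0.016]
contact_force: [-0.9, 0.7, -0.3]
gripper_width: 0.423
t: 24.85
eef_pos: [0.5359, -0.3669, 0.0134]
tool_rot: [0.708, -0.014, 0.706, 0.013]
contact_force: [1.2, -3.1, 2.2]
gripper_width: 0.426
t 24.85 p [ 535.9 -366.9   13.4] F [ 1.2 -3.1  2.2] w 36.4
tilt [ 0.002 -0.002 -1.   ] y [-0.038  0.999 -0.002] heading 2.2 q7 0.39
s 1 turn [-0.04  0.02  0.02] shift after turn [  1.4 337.1   1.2] shift before [ 6.000e-01  3.371e+02 -1.000e-01]
s -1 turn [29.96  0.03 -0.03] shift after turn [   1.4 -337.1   -1.2] shift before [ 6.000e-01  3.371e+02 -1.000e-01]
```

View pics/w17.png

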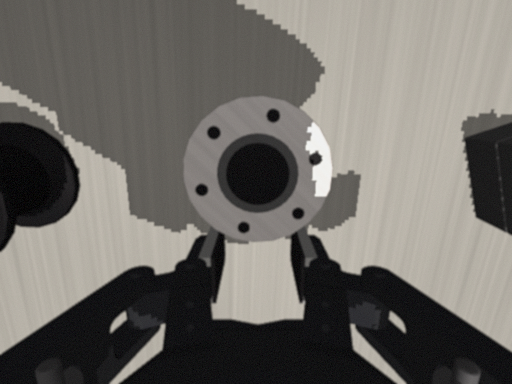

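```bash
python3 -m jog '0 10 -1 0 0 0 36;0 13 -1 0 0 0 36;0 15 -1 0 0 0 36;0 15 -1 0 0 0 36;0 15 -1 0 0 0 36';python3 -m jog '0 15 -1 0 0 0 36;0 15 -1 0 0 0 36;0 15 -1 0 0 0 36;0 15 -1 0 0 0 36;0 15 -1 0 0 0 36';python3 -m jog '0 15 -1 0 0 0 36;0 15 -1 0 0 0 36;0 15 -1 0 0 0 36;0 15 -1 0 0 0 36;0 15 -1 0 0 0 36';python3 -m jog '0 15 -1 0 0 0 36;0 15 -1 0 0 0 36;0 15 -1 0 0 0 36;0 15 0 0 0 0 36;0 14 0 0 0 0 36';python3 -m jog '0 12 0 0 0 0 36;0 11 0 0 0 0 36;0 9 0 0 0 0 36;0 7 0 0 0 0 36;0 4 0 0 0 0 36';python3 go.py
python3 - <<'E'
from h import *
snap('wrist','w18')
E
```

```text
t: 25.4
eef_pos: [0.5277, -0.2969, 0.0125]
tool_rot: [0.707, -0.014, 0.707, 0.014]
contact_force: [0.5, -3.9, 2.3]
gripper_width: 0.422
t: 25.9
eef_pos: [0.5196, -0.2224, 0.0123]
tool_rot: [0.707, -0.014, 0.707, 0.014]
contact_force: [0.7, -3.9, 3.6]
gripper_width: 0.423
t: 26.4
eef_pos: [0.5117, -0.1476, 0.0123]
tool_rot: [0.707, -0.014, 0.707, 0.014]
contact_force: [-0.3, -3.3, 3.5]
gripper_width: 0.42
t: 26.9
eef_pos: [0.5056, -0.0737, 0.0122]
tool_rot: [0.707, -0.014, 0.707, 0.014]
contact_force: [0.1, -3.3, 3.8]
gripper_width: 0.422
t: 27.4
eef_pos: [0.5042, -0.0313, 0.0122]
tool_rot: [0.707, -0.014, 0.707, 0.014]
contact_force: [-0.2, -4.3, 2.6]
gripper_width: 0.422
t 27.4 p [504.2 -31.3  12.2] F [-0.2 -4.3  2.6] w 36.0
tilt [-0.  0. -1.] y [-0.039  0.999  0.   ] heading 2.3 q7 -0.19
```

View pics/w18.png

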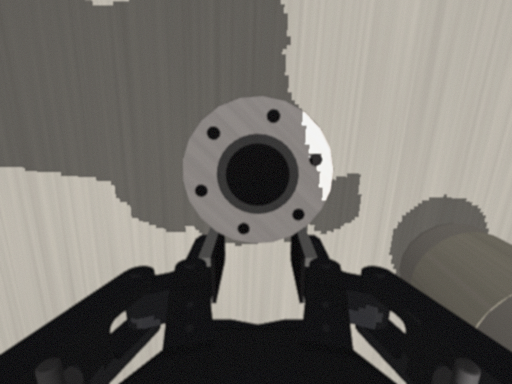

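```bash
python3 -m jog '0 -12 0 0 0 0 36;-20 -13 0 0 0 0 36;-30 0 -20 0 0 0 36;0 10 -30 0 0 0 36;0 0 0 1.3 0 0 36';python3 -m jog '0 0 0 1.3 0 0 36;0 0 0 1.3 0 0 36;0 0 0 1.3 0 0 36;0 0 0 1.3 0 0 36;0 0 0 1.3 0 0 36';python3 -m jog '0 0 0 1.2 0 0 36;0 0 0 0 0 0 36';python3 go.py 454 -24 12 -51.8
python3 - <<'E'
from h import *
snap('wrist','w19')
E
```

```text
t: 27.95
eef_pos: [0.4508, -0.0496, 0.0623]
tool_rot: [0.705, 0.035, 0.707, -0.035]
contact_force: [1.3, 0.2, 0.6]
gripper_width: 0.422
t: 28.45
eef_pos: [0.4547, -0.0497, 0.0621]
tool_rot: [0.653, 0.27, 0.654, -0.27]
contact_force: [-0.1, 0.8, -1.2]
gripper_width: 0.43
t: 28.65
eef_pos: [0.4547, -0.0496, 0.0621]
tool_rot: [0.636, 0.309, 0.636, -0.309]
contact_force: [0.2, 0.1, -1.0]
gripper_width: 0.423
t 28.65 p [454.7 -49.6  62.1] F [ 0.2  0.1 -1. ] w 36.1
tilt [-0.001 -0.    -1.   ] y [ 0.787  0.617 -0.   ] heading -51.9 q7 -0.92
s 1 turn [-0.01 -0.    0.  ] shift after turn [ 50.1  15.3 -20.6] shift before [ 50.1  15.3 -20.6]
s -1 turn [2.999e+01 1.000e-02 0.000e+00] shift after turn [ 50.1 -15.3  20.6] shift before [ 50.1  15.3 -20.6]
```

View pics/w19.png

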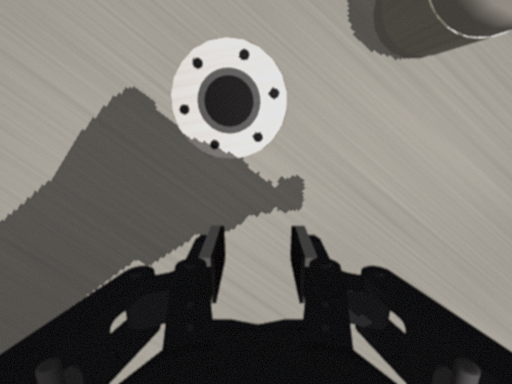

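```bash
python3 - <<'E'
from h import *
c=bot.calibration('wrist');h=onplane(c,229,97,.028)*1000;print(h.round(1))
d=np.array([650,130])-h[:2];d/=np.linalg.norm(d);print(d,np.degrees(np.arctan2(-d[0],d[1])),h[:2]-62*d)
E
python3 -m jog '10 8 -10 0 0 0 36;15 5 -10 0 0 0 36;15 0 0 0 0 0 36;9 0 0 0 0 0 36;0 0 0 0 0 0 36'; python3 go.py 454 -24 12 -51.8
python3 - <<'E'
from h import *
snap('wrist','w20')
c=bot.calibration('wrist')
E
```

```text
[504.3  12.2  28. ]
[0.77763181 0.62871994] -51.04425480301831 [456.03816148 -26.81929938]
t: 29.2
eef_pos: [0.4518, -0.0249, 0.0119]
tool_rot: [0.636, 0.308, 0.637, -0.309]
contact_force: [0.6, 0.4, 0.4]
gripper_width: 0.422
t 29.2 p [451.8 -24.9  11.9] F [0.6 0.4 0.4] w 36.0
tilt [-0.003  0.    -1.   ] y [ 0.785  0.62  -0.002] heading -51.7 q7 -0.97
s 1 turn [ 0.02 -0.02  0.02] shift after turn [-0.1  2.3  0.7] shift before [-0.1  2.3  0.7]
s -1 turn [-29.98  -0.03  -0.03] shift after turn [-0.1 -2.3 -0.7] shift before [-0.1  2.3  0.7]
```

View pics/w20.png

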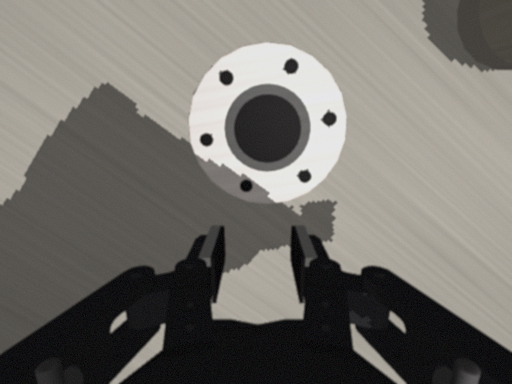

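```bash
python3 -m jog '0 2 3 0 0 0 36;0 5 1.5 0 0 0 36;0 8 0 0 0 0 36;0 8 0 0 0 0 36;0 8 0 0 0 0 36';python3 -m jog '0 10 0 0 0 0 36;0 12 0 0 0 0 36;0 14 0 0 0 0 36;0 15 0 0 0 0 36;0 15 0 0 0 0 36';python3 -m jog '0 15 0 0 0 0 36;0 15 0 0 0 0 36;0 12 0 0 0 0 36;0 9 0 0 0 0 36;0 5 0 0 0 0 36';python3 go.py
python3 - <<'E'
from h import *
snap('wrist','w21')
E
```

```text
t: 29.75
eef_pos: [0.4797, -0.0095, 0.0133]
tool_rot: [0.636, 0.308, 0.637, -0.309]
contact_force: [-3.5, -2.5, 4.0]
gripper_width: 0.422
t: 30.25
eef_pos: [0.5331, 0.0324, 0.0133]
tool_rot: [0.636, 0.309, 0.636, -0.308]
contact_force: [-2.7, -2.4, 2.1]
gripper_width: 0.422
t: 30.75
eef_pos: [0.5766, 0.0666, 0.0133]
tool_rot: [0.636, 0.309, 0.636, -0.308]
contact_force: [-3.1, -1.3, 2.5]
gripper_width: 0.424
t 30.75 p [576.6  66.6  13.3] F [-3.1 -1.3  2.5] w 36.2
tilt [ 0.  0. -1.] y [0.785 0.619 0.   ] heading -51.7 q7 -1.1
```

View pics/w21.png

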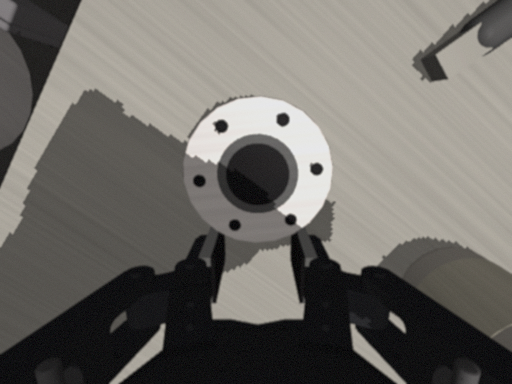

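```bash
python3 - <<'E'
from h import *
c=bot.calibration('wrist')
for u,v in [(418,62),(432,80),(447,75)]:print((onplane(c,u,v,.0)*1000).round(1))
E
python3 -m jog '0 8 0 0 0 0 36;0 11 0 0 0 0 36;0 11 0 0 0 0 36;0 9 0 0 0 0 36;0 6 0 0 0 0 36';python3 -m jog '0 2 0 0 0 0 36;0 0 0 0 0 0 36'; python3 go.py
python3 - <<'E'
from h import *
snap('wrist','w22')
E
```

```text
[700.3  61.3   0. ]
[698.9  49.3   0. ]
[705.3  45.    0. ]
t: 31.3
eef_pos: [0.612, 0.0948, 0.0132]
tool_rot: [0.636, 0.309, 0.636, -0.308]
contact_force: [-2.5, -2.7, -0.5]
gripper_width: 0.421
t: 31.5
eef_pos: [0.6132, 0.0955, 0.0133]
tool_rot: [0.636, 0.309, 0.636, -0.308]
contact_force: [-0.6, -0.6, -0.1]
gripper_width: 0.428
t 31.5 p [613.2  95.5  13.3] F [-0.6 -0.6 -0.1] w 36.6
tilt [ 0.001  0.    -1.   ] y [0.785 0.619 0.001] heading -51.8 q7 -1.13
```

View pics/w22.png

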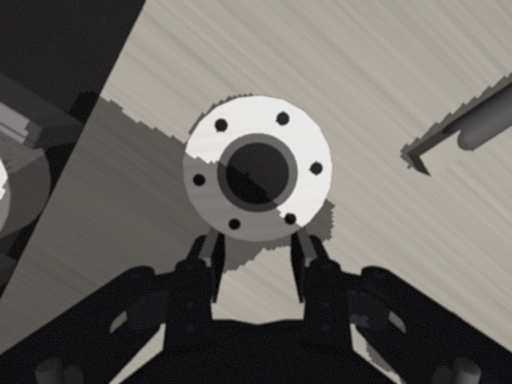

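```bash
python3 -m jog '0 -10 0 0 0 0 36;-15 -15 0 0 0 0 36;-35 0 0 -1.2 0 0 36;0 0 0 -1.3 0 0 36;0 0 0 -1.3 0 0 36';python3 -m jog '0 0 0 -1.3 0 0 36;0 0 0 -1.3 0 0 36;0 0 0 -1.3 0 0 36;0 0 0 -1.3 0 0 36;0 0 0 -0.4 0 0 36';python3 go.py 653.6 64 60 4.4
```

```text
t: 32.05
eef_pos: [0.5935, 0.0789, 0.0649]
tool_rot: [0.686, 0.176, 0.684, -0.175]
contact_force: [-0.4, -0.6, -0.9]
gripper_width: 0.419
t: 32.55
eef_pos: [0.5926, 0.0786, 0.0634]
tool_rot: [0.707, -0.03, 0.706, 0.03]
contact_force: [-0.3, 0.3, 0.4]
gripper_width: 0.419
t 32.55 p [592.6  78.6  63.4] F [-0.3  0.3  0.4] w 35.8
tilt [ 0. -0. -1.] y [-0.084  0.996 -0.   ] heading 4.8 q7 -0.3
s 1 turn [0.07 0.   0.  ] shift after turn [  3.4 -19.2  59.7] shift before [  3.4 -19.7  59.5]
s -1 turn [-29.93  -0.     0.  ] shift after turn [  3.4  19.2 -59.7] shift before [  3.4 -19.7  59.5]
```

```bash
python3 -m jog '0 -19 15 0.07 0 0 36;0 0 25 0 0 0 36;0 0 20 0 0 0 36;0 0 0 0 0 0 36';python3 go.py 653.6 64 13 4.4
python3 - <<'E'
from h import *
snap('wrist','w23')
E
```

```text
t: 32.95
eef_pos: [0.6565, 0.0644, 0.0636]
tool_rot: [0.708, -0.025, 0.706, 0.026]
contact_force: [-1.2, 0.9, -0.4]
gripper_width: 0.421
t 32.95 p [656.5  64.4  63.6] F [-1.2  0.9 -0.4] w 36.0
tilt [ 0.003  0.    -1.   ] y [-0.072  0.997  0.   ] heading 4.1 q7 -0.26
s 1 turn [-0.04  0.03 -0.  ] shift after turn [50.6 -0.2 -2.9] shift before [50.6 -0.2 -3. ]
s -1 turn [29.96 -0.   -0.04] shift after turn [50.6  0.2  2.9] shift before [50.6 -0.2 -3. ]
```

View pics/w23.png

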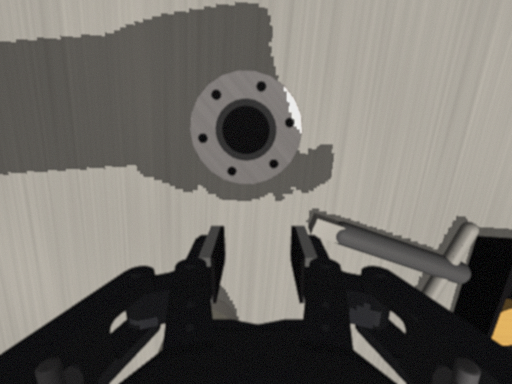

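```bash
python3 - <<'E'
from h import *
c=bot.calibration('wrist')
print((onplane(c,246,125,.028)*1000).round(1)); print((onplane(c,313,222,.01)*1000).round(1))
E
python3 -m jog '0 0 -6 -0.04 0 0 36;15 0 0 0 0 0 36;20 0 0 0 0 0 36;12 0 0 0 0 0 36;3 0 0 0 0 0 36';python3 go.py 653.6 64 13 4.4
python3 - <<'E'
from h import *
snap('wrist','w24')
E
```

```text
[643.2 125.1  28. ]
[696.8  57.3  10. ]
t: 33.5
eef_pos: [0.6463, 0.0644, 0.011]
tool_rot: [0.705, -0.028, 0.708, 0.027]
contact_force: [-0.5, 0.5, 1.1]
gripper_width: 0.422
t 33.5 p [646.3  64.4  11. ] F [-0.5  0.5  1.1] w 36.0
tilt [-0.004 -0.001 -1.   ] y [-0.078  0.997 -0.   ] heading 4.5 q7 -0.27
s 1 turn [ 0.01 -0.04  0.  ] shift after turn [-2.  -0.9  7.2] shift before [-2.  -0.9  7.2]
s -1 turn [-2.999e+01 -1.000e-02 -6.000e-02] shift after turn [-2.   0.9 -7.2] shift before [-2.  -0.9  7.2]
```

View pics/w24.png

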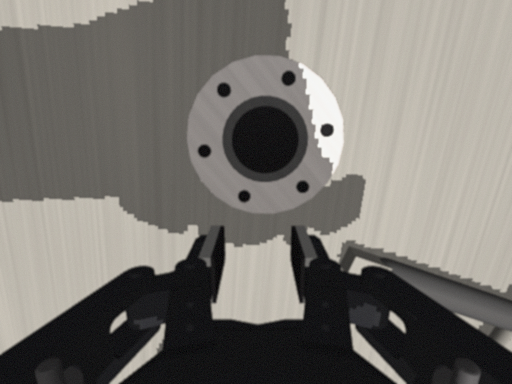

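```bash
python3 -m jog '-2 4 1.5 0 0 0 36;0 6 1.5 0 0 0 36;0 8 0 0 0 0 36;0 8 0 0 0 0 36;0 6 0 0 0 0 36';python3 -m jog '0 5 0 0 0 0 36;0 3 0 0 0 0 36';python3 go.py
python3 - <<'E'
from h import *
p,d=snap('wrist','w25'); cv2.imwrite('pics/w25c.png',np.clip(cv2.resize(p[0:110,90:430,::-1],None,fx=2.3,fy=2.3,interpolation=cv2.INTER_CUBIC)*1.7,0,255).astype(np.uint8))
E
```

```text
t: 34.05
eef_pos: [0.6494, 0.0973, 0.0159]
tool_rot: [0.707, -0.028, 0.706, 0.027]
contact_force: [-0.1, -3.5, 3.0]
gripper_width: 0.421
t: 34.25
eef_pos: [0.6487, 0.1051, 0.0156]
tool_rot: [0.707, -0.028, 0.706, 0.027]
contact_force: [0.6, -4.1, 3.2]
gripper_width: 0.417
t 34.25 p [648.7 105.1  15.6] F [ 0.6 -4.1  3.2] w 35.6
tilt [ 0.001 -0.    -1.   ] y [-0.078  0.997 -0.   ] heading 4.5 q7 -0.33
```

View pics/w25.png

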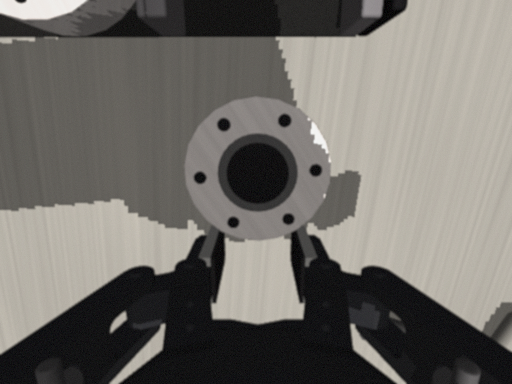

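View pics/w25c.png

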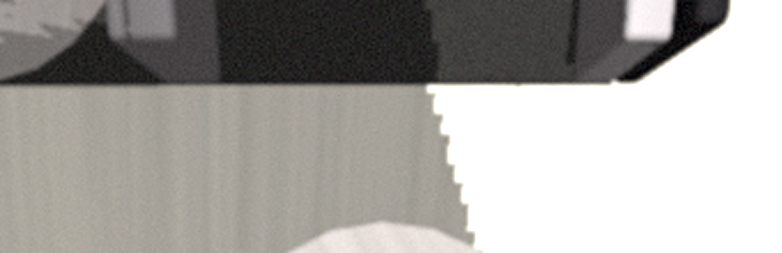

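```bash
python3 -m jog '2 8 0.5 0 0 0 36;0 10 0.5 0 0 0 36;0 10 0.5 0 0 0 36;0 10 0.5 0 0 0 36;0 10 0 0 0 0 36';python3 -m jog '0 10 0 0 0 0 36;0 9 0 0 0 0 36;0 8 0 0 0 0 36;0 6 0 0 0 0 36;0 4 0 0 0 0 36';python3 go.py
python3 - <<'E'
from h import *
p,d=snap('wrist','w26')
E
```

```text
t: 34.8
eef_pos: [0.6465, 0.1539, 0.0132]
tool_rot: [0.707, -0.027, 0.707, 0.028]
contact_force: [-0.3, -2.6, 2.7]
gripper_width: 0.426
t: 35.3
eef_pos: [0.6435, 0.1904, 0.0132]
tool_rot: [0.707, -0.028, 0.707, 0.028]
contact_force: [-0.1, -2.7, 1.4]
gripper_width: 0.421
t 35.3 p [643.5 190.4  13.2] F [-0.1 -2.7  1.4] w 36.0
tilt [-0.  0. -1.] y [-0.078  0.997  0.   ] heading 4.5 q7 -0.45
```

View pics/w26.png

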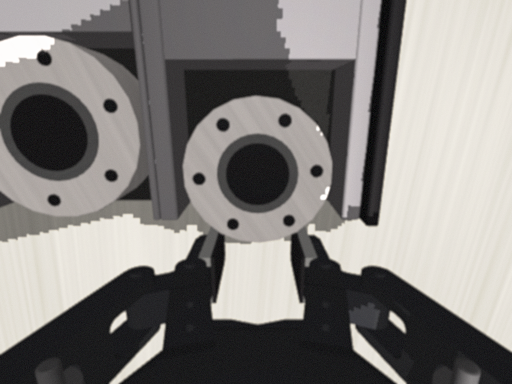

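```bash
python3 -m jog '0 3 0.5 0 0 0 36;0 3 0.5 0 0 0 36;0 2 0 0 0 0 36;0 2 0 0 0 0 36';python3 -m jog '0 2 0 0 0 0 36;0 1 0 0 0 0 36;0 0 0 0 0 0 36';python3 -m jog '0 1 0 0 0 0 36;0 1 0 0 0 0 36;0 0 0 0 0 0 36'
```

```text
t: 35.75
eef_pos: [0.6441, 0.1997, 0.0132]
tool_rot: [0.707, -0.027, 0.707, 0.027]
contact_force: [-0.3, -2.0, -0.1]
gripper_width: 0.418
t: 36.05
eef_pos: [0.6437, 0.2032, 0.0133]
tool_rot: [0.707, -0.027, 0.707, 0.028]
contact_force: [2.3, -1.3, 0.6]
gripper_width: 0.426
t: 36.35
eef_pos: [0.6436, 0.2042, 0.0133]
tool_rot: [0.707, -0.028, 0.707, 0.027]
contact_force: [-0.3, -2.6, 0.2]
gripper_width: 0.422
```

```bash
python3 -m jog '0 1 0 0 0 0 36;0 0 0 0 0 0 36';python3 -m jog '0 1 0 0 0 0 36;0 0 0 0 0 0 36';python3 -m jog '0 1 0 0 0 0 36;0 0 0 0 0 0 36'
```

```text
t: 36.55
eef_pos: [0.6436, 0.2044, 0.0133]
tool_rot: [0.706, -0.028, 0.707, 0.027]
contact_force: [-0.1, -5.3, 1.8]
gripper_width: 0.423
t: 36.75
eef_pos: [0.6436, 0.2044, 0.0132]
tool_rot: [0.706, -0.028, 0.707, 0.026]
contact_force: [0.3, -7.2, 2.3]
gripper_width: 0.42
t: 36.95
eef_pos: [0.6436, 0.2045, 0.0132]
tool_rot: [0.706, -0.028, 0.707, 0.025]
contact_force: [0.5, -8.7, 2.4]
gripper_width: 0.425
```

Home: the force rises while the tool stays still. Next I'll retreat, rise, and check all three.

```bash
python3 -m jog '0 -10 0 0 0 0 36;0 -25 0 0 0 0 36;-25 -20 0 0 0 0 36;-40 0 -20 0 0 0 36;-45 0 -35 0 0 0 36';python3 -m jog '-45 0 -35 0 0 0 36;-40 0 -10 0 0 0 36;0 0 0 0 0 0 36';python3 go.py
python3 - <<'E'
from h import *
p,d=snap('wrist','w27');
cv2.imwrite('pics/w27c.png',cv2.resize(p[0:170,70:450,::-1],None,fx=2.1,fy=2.1,interpolation=cv2.INTER_CUBIC))
snap('top','top27');snap('scene','scene27')
E
```

```text
t: 37.45
eef_pos: [0.5977, 0.1488, 0.1185]
tool_rot: [0.707, -0.026, 0.706, 0.027]
contact_force: [0.5, 1.0, 0.9]
gripper_width: 0.427
t: 37.75
eef_pos: [0.5581, 0.1483, 0.2035]
tool_rot: [0.71, -0.027, 0.703, 0.03]
contact_force: [0.7, 0.3, 1.2]
gripper_width: 0.418
t 37.75 p [558.1 148.3 203.5] F [0.7 0.3 1.2] w 35.7
tilt [ 0.01   0.004 -1.   ] y [-0.08   0.997  0.004] heading 4.6 q7 -0.38
```

View pics/w27c.png

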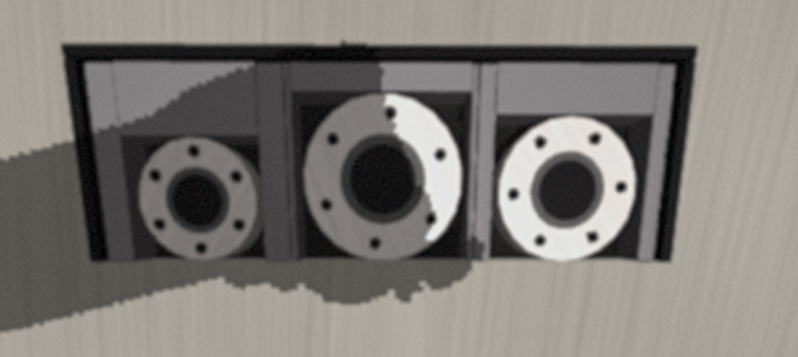

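View pics/top27.png

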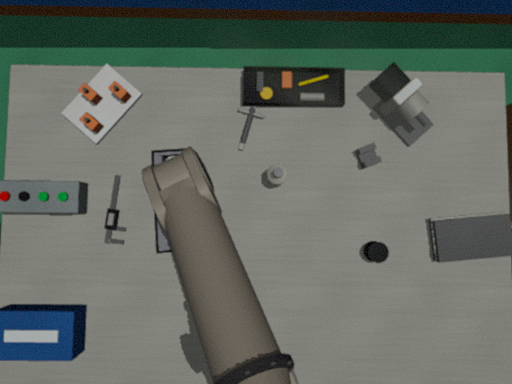

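View pics/scene27.png

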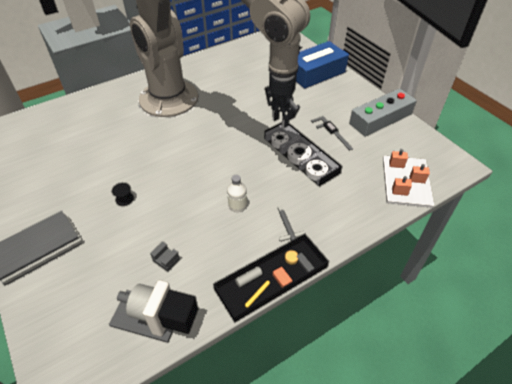

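```bash
python3 - <<'E'
from h import *
c=bot.calibration('wrist')
f0=onplane(c,70+(95+.5)/2.1-.5,(260.5)/2.1-.5,0)[:2]*1000; f1=onplane(c,70+(668.5)/2.1-.5,(260.5)/2.1-.5,0)[:2]*1000
e=(f1-f0)/np.linalg.norm(f1-f0); n=np.array([-e[1],e[0]]); mid=(f0+f1)/2; print(f0,f1)
for nm,l,r,t,b in [('s',137,258,137,260),('L',303,462,94,261),('m',497,636,115,260)]:
  h=onplane(c,70+((l+r)/2+.5)/2.1-.5,((t+b)/2+.5)/2.1-.5,.028)[:2]*1000
  print(nm,h.round(1),'along',((h-mid)@e).round(1),'depth',((h-mid)@n).round(1))
a=cv2.imread('pics/scene0.png').astype(int);b=cv2.imread('pics/scene27.png').astype(int)
m=((abs(a-b).max(2)>40)*255).astype(np.uint8);cv2.imwrite('pics/diff.png',m)
E
```

```text
[386.0263251  187.37389598] [704.92889158 212.70107126]
s [452.2 223.9] along -91.0 depth 31.2
L [543.4 241.1] along 1.2 depth 41.0
m [634.8 243.6] along 92.5 depth 36.4
```

View pics/diff.png

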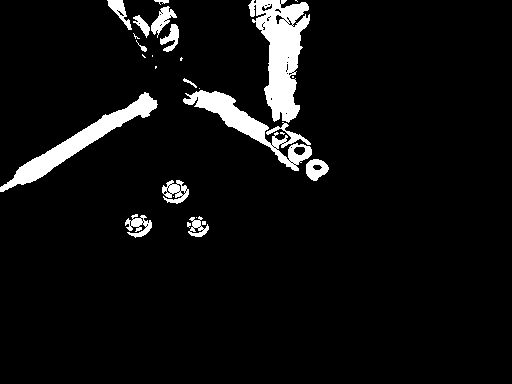

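```bash
python3 -c "
from station import bot
print(bot.get_obs()['t']); print(bot.hand_in())"
```

```text
37.9
the job is handed in; nothing more can be done
None
```

All three hubs are in their matching bays. I slid each one flat across the table with the half-open fingers, around the solvent bottle, and handed the job in at t = 37.9 s.

- **Home against the back:** each hub stopped moving while the push force rose to between 6 and 10 N. The last wrist picture shows all three near edges on the front line.
- **Depth:** the hub centres measured 31.2, 36.4 and 41.0 mm from the front, against 30, 35 and 40 mm nominal for small, medium and large. The extra of 1.0–1.4 mm is within the 2 mm calibration accuracy.
- **Sideways:** the hubs sit about 1 to 3 mm off the bay centrelines, within the 3.5 mm play on each side.
- **Other things:** comparing the scene pictures from before and after shows only the hubs and the arm (with its shadow) changed. The bottle and the other items did not move. The largest wrist force I saw in the readings was about 10 N.

No check failed. The tool now stands clear, about 200 mm above the table.

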